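# Right a fallen sample bottle and slide it home in the decapper

### The arm

A 7-joint arm with a two-finger parallel gripper is mounted at the origin on the work surface. World frame = base frame: x ahead of the robot, y to its left, z up, the work surface at z = 0. Lengths are in m, angles in rad, forces in N, time in s.
With the tool pointing down it reaches from about 0.375 to 0.925 m from the base axis. Payload 3.1 kg.
Tool frame: the origin (TCP) lies between the finger pads; the fingertips stand bot.tcp_to_tips ahead of it and the grasp point (between the pads) is the TCP (bot.tcp_to_tips is the distance from the TCP to the fingertips, in m); z points along the fingers, y is the direction in which the jaws open and shut (so a half turn about z gives the same grasp; the last joint's range is limited). The gripper opens to 85 mm and grips with 20 to 120 N. Pads are 22 mm wide; open, the fingers measure 114 mm over their backs; the gripper's body (76 mm by 85 mm) begins 54 mm behind the grasp point. The pads swing forward as they close: fully open they stand 13 mm farther back than shut.
Start: joints at [-1.424, 0.383, 0.044, 1.598, -0.018, 1.161, -0.05], TCP at [0.158, 0.631, 0.25] pointing down, gripper open.
Joint ranges: [-2.61, 2.61], [-0.41, 2.15], [-1.48, 1.57], [0, 2.5], [-1.57, 4.71], [0.05, 1.97], [-2.85, 2.85]. Speed limits (rad/s): [2.79, 2.79, 3.14, 3.14, 3.14, 3.14, 3.14].

### API

Orientations are given as a rotation vector (axis times angle).
In Python, from plant import bot gives the robot as it stands.
- The arm moves only by the tool drive_tool, never from a script. Its argument "commands" is one flat list of numbers, 7 for each row, row after row: the opening, from 0 (shut) to 1 (fully open), then the shift along the tool's x, y, z in m, then the turn, a rotation vector about the tool's x, y, z in rad. A call has 1 to 12 rows; each row shifts and turns the commanded pose from where the row before left it, along the tool's axes as they then stand; what a row does not reach is not made up. A row lasts 1/8 s, in which the tool goes at most 62.5 mm and 10.7 degrees, less where a joint would pass 70% of its speed; a pose out of reach is approached as far as the arm can. A call with a gripper value outside its range is refused whole. The fingers move at their own pace and stop on an object; the grip force is fixed at half the most. Time passes only in rows, so rows that do not move let the fingers close. It gives the time, the measured TCP pose, the force and the opening at its end, in the units of the state.
- bot.get_obs(): the state, without advancing time (a new reading comes with each control period).
- bot.camera(name): name is "scene" or "side" or "wrist"; returns a dict with "img" (400x640x3 uint8, red, green, blue), "fovy" (degrees; the focal length in pixels is half the picture's height over the tangent of half this angle, whatever the lens; pixels are square), "cx", "cy" (the principal point, pixels), "origin" and "orientation" of the camera in the world; the wrist camera has in their place "mount" (4x4, takes a point from camera to tool coordinates, whose origin is the TCP and whose axes are the flange's). Camera axes: x right, y down, z forward; pixel columns grow to the right and rows downward; lengths in m; the calibration is good to about 2 mm. A picture is of the moment at which its call begins: read the wrist's pose just before it. There is no depth.
- bot.hand_in(): hands the job in, once; it reports no verdict.
The state is a dict: "time": time; "joints": joint angles; "dq": joint speeds; "effort": joint torques, N m; "eef_pos": TCP position; "tool_rot": TCP orientation; "contact_force": force on the tool from outside, world axes, zero at the start; "ft_torque": the same for the moment, N m; "width": opening from 0.0 (shut) to 1.0 (fully open).
Only numpy, scipy, OpenCV 4.12 (cv2) and the standard library are available. Lean on these libraries where they do the work, as an engineer would, in place of code of your own. Each camera call takes 0.05 s, during which the arm holds its last target.

### The job

The capped sample bottle is lying on its side in the transport tote and may be leaking: stand it upright inside the tote before you lift it over the rim, and keep it upright from then on. Set it down on the front of the decapper's bed without dropping it, and slide it back along the bed between the converging guides, until it rests fully home against both of them, centred under the chuck, then let go. Leave the tube rack, the petri dish and the amber jar where they are.

Things in the scene. Friction and masses are not known exactly. Their poses are not given: they have to be found in the camera images.
- bottle_mid (a point): Loose round sample bottle, white with a blue screw cap, 250 g nominal, 165 mm long, lying on its side on the tote's floor at any heading, free to roll. Point on its axis half-way along. Its own x axis runs from foot to cap: level at the start, straight up when it stands. Body: diameter 50 mm for the first 112 mm from the flat foot, then a cone to the neck, diameter 31 mm.
- bottle_foot (a point): Centre of the bottle's flat foot, 82.5 mm from the middle, away from the cap. Same axes as bottle_mid.
- bottle_cap (a point): Centre of the ribbed blue cap, on the bottle's axis, 152 mm from the foot. The cap is 38 mm in diameter and 26 mm high (139 to 165 mm from the foot). Same axes as bottle_mid. Pinched lightly here (about 5 N), the bottle can turn about the line between the fingertips while its foot drags on the floor; upright, it stands by itself.
- tote: Grey transport tote, open on top, fixed to the bench, to the robot's left. Outside 250 by 250 mm, 100 mm high, with an 8 mm wide lip around the rim; walls and floor 4 mm thick: inside 242 by 242 mm, 96 mm deep. Origin under its centre at bench height, z up.
- decapper: Benchtop cap unscrewing machine, fixed to the bench, to the robot's right. Origin at bench height under the middle of the open front of its bed; x axis from the open front, which faces the tote side, straight back into the guides; y to its left; z up. Flat slippery steel bed at z = 20 mm, x = -55 to 165 mm, 220 mm wide. Column (34 mm thick) at x = 195, y = -75 mm, up to z = 365 mm; 63 mm high control box behind the guides.
- guide_mouth (a point): On the bed, middle of the mouth of the guides, 54 mm in front of the nest; axes as the decapper. Two white slippery upright guide plates, 50 mm high over the bed and 12 mm thick, converge towards the back at 30 degrees each to the x axis: inner faces 120 mm apart at the mouth, 28 mm apart at their back ends 80 mm further in. The bed is free for 116 mm in front of the mouth.
- nest (a point): Point on the bed under the chuck where the centre of the bottle's foot rests when the upright bottle touches both guides: x = 115 mm, y = 0, z = 20 mm in the decapper's frame. Same axes as the decapper.
- chuck (a point): Centre of the lower face of the chuck, 185 mm straight above the nest, so 20 mm above a standing bottle; chuck diameter 52 mm. Above it hangs the gearbox head: it begins 20 mm above this point, is 75 mm high, reaches 42 mm forward (-x) and back and 50 mm to each side of the chuck's axis, with a motor on it, 176 mm above this point in all. Fixed; it does not move.
- tube_rack: Bystander: white rack 170 by 76 mm, 40 mm high, with blue-capped sample tubes up to 110 mm high; origin under its centre. Loose.
- petri_dish: Bystander: closed clear petri dish, diameter 91 mm, 16 mm high; origin under its centre. Loose.
- amber_jar: Bystander: amber jar with black lid, diameter 58 mm, 85 mm high; origin under its centre. Loose.
Things that resemble listed ones, but are neither listed nor needed, are in the scene too. There is more than one size of the part that bears bottle_mid; the job needs the middle-sized.

How it is judged:
On the way, in this order (a step that is already met when the one before it is completed fails the run):
1. the bottle is upright inside the tote (within about 14 degrees, its foot still well below the rim) (angle between bottle_mid's own x axis and vertical below 0.25 rad and z of bottle_foot in the frame of tote below 0.07 m and x of bottle_foot in the frame of tote between -0.121 and 0.121 m and y of bottle_foot in the frame of tote between -0.121 and 0.121 m), for 0.2 s.
2. the bottle stands upright on the front of the decapper's bed, not yet home (angle between bottle_mid's own x axis and vertical below 0.15 rad and z of bottle_foot in the frame of nest between -0.004 and 0.006 m and x of bottle_foot in the frame of nest between -0.17 and -0.025 m and y of bottle_foot in the frame of nest between -0.09 and 0.09 m), for 0.1 s.
At the end, for the whole second after the job is handed in: The bottle stands upright on the decapper's bed (within 3 degrees), its foot flat on the bed and within 4 mm of the nest point where it touches both guides, released and at rest (horizontal distance between bottle_foot and nest below 0.004 m and angle between bottle_mid's own x axis and vertical below 0.05 rad and z of bottle_foot in the frame of nest between -0.003 and 0.003 m).
It fails at once if the bottle is tipped more than about 30 degrees once its foot has cleared the tote's rim or left the tote (angle between bottle_mid's own x axis and vertical above 0.52 rad and (z of bottle_foot in the frame of tote above 0.12 m or horizontal distance between bottle_foot and tote above 0.19 m)).
It fails at once if the tube rack, the petri dish or the amber jar is moved by more than 15 mm or tipped (distance of any of tube_rack, petri_dish, amber_jar from where it was at the start of the episode above 0.015 m or angle between any of tube_rack, petri_dish, amber_jar's own z axis and vertical above 0.3 rad).
It fails at once if the bottle is let go while its foot is more than 15 mm above the bed, over or beside the decapper (z of bottle_foot in the frame of nest above 0.015 m and horizontal distance between bottle_foot and nest below 0.2 m and contact force between the fingers and bottle below 0.1 N).
It also fails if it takes over 72 s, if anything falls off the work surface, if the arm or the gripper's body presses on something with over 40 N, if the wrist force passes 120 N, or if a joint passes its speed limit or range.

## Working session

There is one attempt and no reset: what is moved stays moved. The work goes in short steps, Python scripts to look and compute and a tool call to move; the robot and the scene stay as the last step left them, time stands still between calls to the robot, and variables do not carry over. Pictures are saved under pics/ and viewed, and the job is handed in when it is done.

Besides the shell and the picture viewer there is one more tool, called after "Emit:" as name(argument=value, ...) on one line, values as JSON. drive_tool: Moves the arm, as the interface text tells. Its arguments: {"type":"object","properties":{"commands":{"type":"array","items":{"type":"number"}}},"required":["commands"]}

```bash
ls; mkdir -p pics
python3 - <<'E'
from plant import bot
import cv2
print(bot.get_obs()); print(bot.tcp_to_tips)
for n in ["scene","side","wrist"]:
    c=bot.camera(n); cv2.imwrite(f"pics/{n}0.png",c["img"][:,:,::-1])
    print(n,{k:v for k,v in c.items() if k!="img"})
E
```

```text
pics
{'time': 0.0, 'joints': array([-1.42379835,  0.38386286,  0.0438859 ,  1.59955358, -0.01789279,
        1.16120254, -0.0498876 ]), 'dq': array([-0.00011534,  0.00167004,  0.00139763,  0.00098435, -0.00088117,
        0.00105989, -0.00051085]), 'effort': array([-7.48571783e-04, -4.33469939e+01,  1.02384456e+00, -2.49511886e+01,
        1.05093926e-02,  1.14760775e-02, -8.96036653e-06]), 'eef_pos': array([0.15735589, 0.62975567, 0.24887938]), 'tool_rot': array([-0.3834757 , -3.117943  ,  0.00412892]), 'contact_force': array([0.07850273, 0.09235534, 1.19511256]), 'ft_torque': array([-0.00337333, -0.01780081, -0.02845596]), 'width': 0.9984436115622723}
0.019
scene {'fovy': 53.457384235701944, 'cx': 318.6107194990513, 'cy': 206.07302684430346, 'origin': array([ 1.42523417, -0.31573556,  0.92482352]), 'orientation': array([-1.99004639, -1.18501778,  0.5641067 ])}
side {'fovy': 50.153711900634136, 'cx': 325.1209032804512, 'cy': 194.4164364533328, 'origin': array([0.33986572, 1.04697111, 0.72102274]), 'orientation': array([-0.38006931,  2.60409102, -1.4253293 ])}
wrist {'fovy': 69.10602988491739, 'cx': 322.7422614851069, 'cy': 198.23658996555056, 'mount': array([[-3.69664337e-04, -9.52355478e-01, -3.04990010e-01,
         7.87223986e-02],
       [ 9.99999914e-01, -2.94330712e-04, -2.92982840e-04,
         2.06135843e-04],
       [ 1.89255886e-04, -3.04990092e-01,  9.52355505e-01,
        -1.23876874e-01],
       [ 0.00000000e+00,  0.00000000e+00,  0.00000000e+00,
         1.00000000e+00]])}
```

View pics/scene0.png

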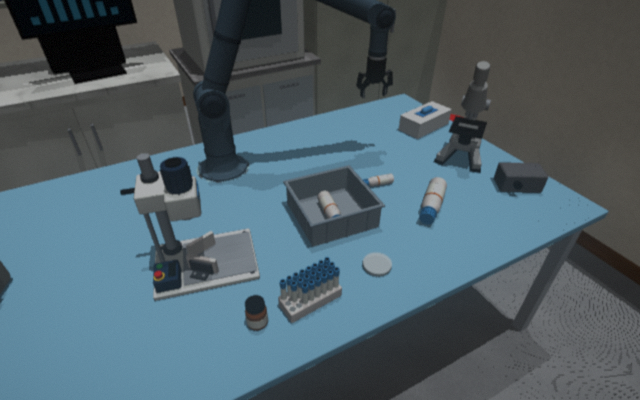

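View pics/side0.png

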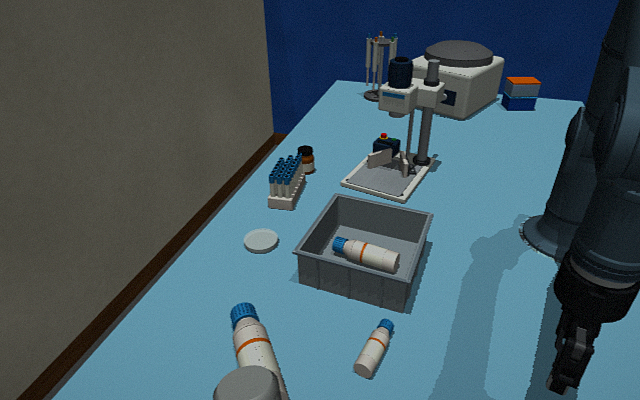

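View pics/wrist0.png

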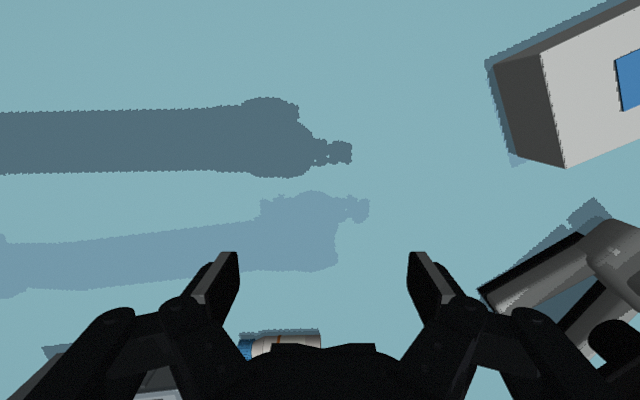

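Candidates that could be taken for the bottle:
- the one lying in the tote: scene (328,205), side (365,253)
- the large one on the bench: scene (433,198), side (258,350)
- the small one on the bench: scene (380,180), side (374,347)

The middle-sized one in the tote fits the description. Next, close crops.

```bash
cat > h.py <<'E'
import numpy as np, cv2
from scipy.spatial.transform import Rotation as R
from plant import bot
def cam(n):
    o=bot.get_obs(); c=bot.camera(n)
    c["f"]=200/np.tan(np.radians(c["fovy"])/2)
    if n=="wrist":
        Rt=R.from_rotvec(o["tool_rot"]).as_matrix(); m=c["mount"]
        c["R"]=Rt@m[:3,:3]; c["o"]=o["eef_pos"]+Rt@m[:3,3]
    else:
        c["R"]=R.from_rotvec(c["orientation"]).as_matrix(); c["o"]=np.array(c["origin"])
    return c
def ray(c,u,v):
    d=c["R"]@np.array([(u-c["cx"])/c["f"],(v-c["cy"])/c["f"],1]); return c["o"],d/np.linalg.norm(d)
def plane(c,u,v,z):
    o,d=ray(c,u,v); return o+d*(z-o[2])/d[2]
def tri(c1,p1,c2,p2):
    o1,d1=ray(c1,*p1);o2,d2=ray(c2,*p2)
    t=np.linalg.lstsq(np.c_[d1,-d2],o2-o1,rcond=None)[0]
    a=o1+d1*t[0];b=o2+d2*t[1]; return (a+b)/2,np.linalg.norm(a-b)
def proj(c,P):
    q=c["R"].T@(np.array(P)-c["o"]); return c["f"]*q[0]/q[2]+c["cx"],c["f"]*q[1]/q[2]+c["cy"]
def crop(c,x0,y0,x1,y1,s,name):
    im=cv2.resize(c["img"][y0:y1,x0:x1,::-1],None,fx=s,fy=s,interpolation=cv2.INTER_CUBIC)
    im=np.ascontiguousarray(im)
    for u in range((x0//20+1)*20,x1,20): cv2.putText(im,str(u),(int((u-x0)*s),8),0,.3,(0,255,255),1); cv2.line(im,(int((u-x0+.5)*s),10),(int((u-x0+.5)*s),16),(0,255,255),1)
    for v in range((y0//20+1)*20,y1,20): cv2.putText(im,str(v),(0,int((v-y0+.5)*s)),0,.3,(0,255,255),1); cv2.line(im,(22,int((v-y0+.5)*s)),(28,int((v-y0+.5)*s)),(0,255,255),1)
    cv2.imwrite("pics/"+name,im)
E
python3 - <<'E'
from h import *
s=cam("scene"); d=cam("side")
crop(d,290,185,440,310,5,"tote_side.png"); crop(s,275,160,395,250,6,"tote_scene.png")
crop(d,330,45,450,205,3.7,"dec_side.png"); crop(s,140,145,270,300,3.8,"dec_scene.png")
E
```

```text
(no output)
```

View pics/tote_side.png

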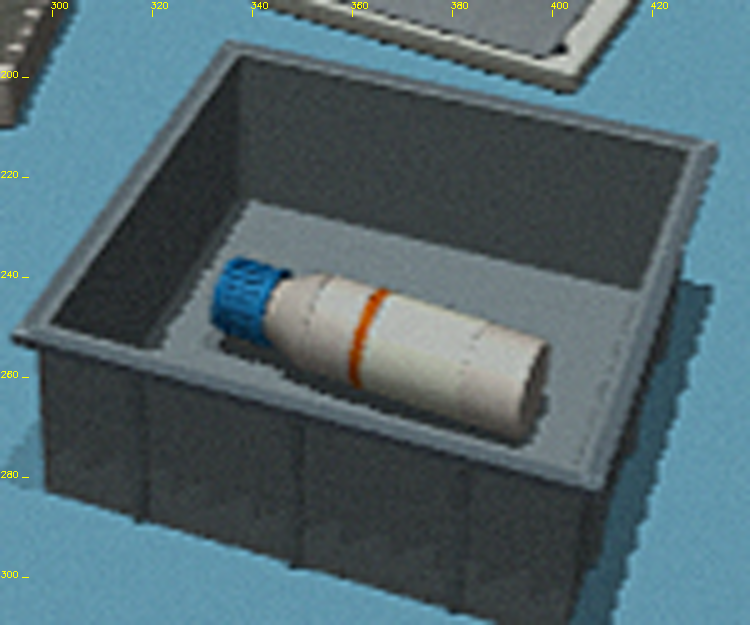

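View pics/tote_scene.png

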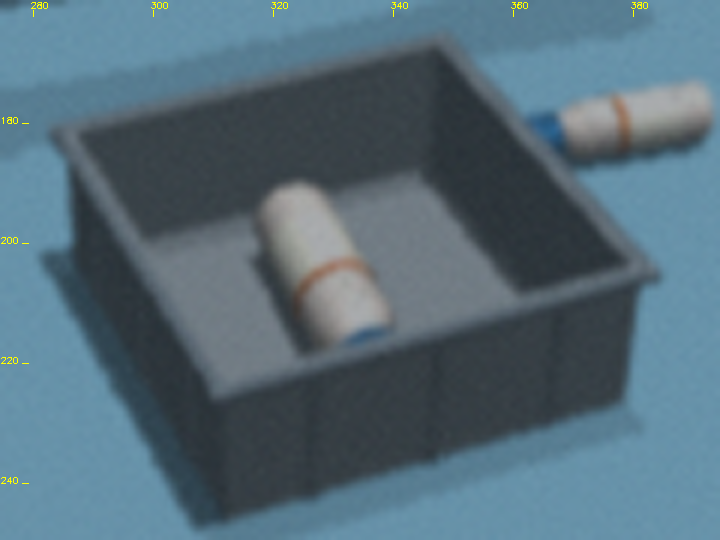

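View pics/dec_side.png

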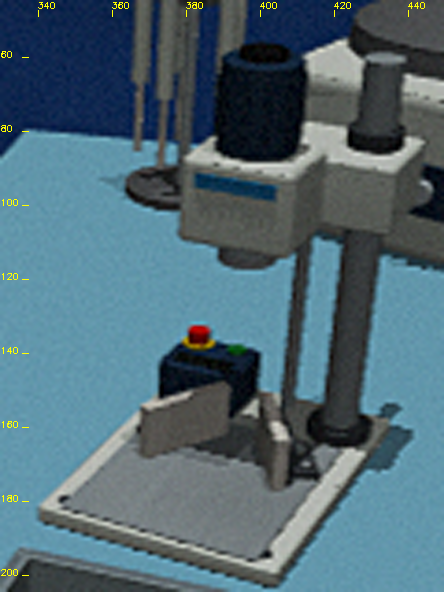

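View pics/dec_scene.png

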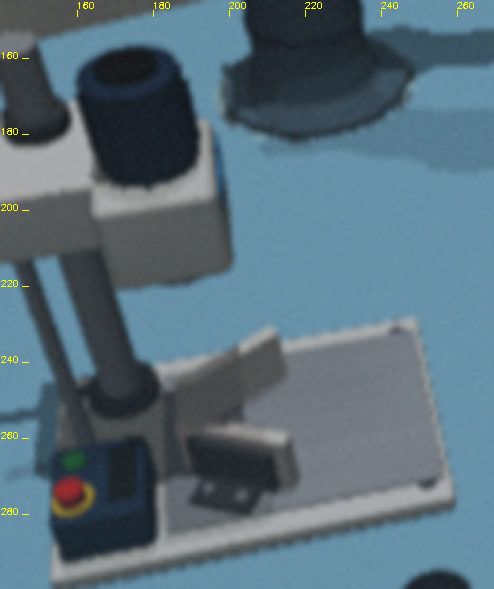

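The crops confirm the choice: white bottle with a blue cap and an orange band, cap at side (338,243) and foot at side (397,262). Now the measurements.

Run:
```python
from h import *
np.set_printoptions(precision=4,suppress=True)
s=cam("scene"); d=cam("side")
S=[(284.2,181.7),(348.8,166),(385,205.8),(310.8,226)]
D=[(409.4,282.8),(433.6,214.4),(336.2,193.4),(292.4,252.4)]
ps=np.array([plane(s,*p,.1) for p in S]); pd=np.array([plane(d,*p,.1) for p in D])
for n,p in (("scene",ps),("side",pd)):
    print(n,p[:,:2].tolist(),"c",p.mean(0),[np.linalg.norm(p[i]-p[(i+1)%4]) for i in range(4)])
for a in S:
  print([ (round(tri(s,a,d,b)[1],4), tri(s,a,d,b)[0].round(3).tolist()) for b in D if tri(s,a,d,b)[1]<.01])
# decapper
f=lambda c,x0,y0,k,px,z: plane(c,x0+px[0]/k-.0,y0+px[1]/k,z)
for z in (.014,.02):
  print("side L,R",f(d,330,45,3.7,(40,512),z),f(d,330,45,3.7,(277,572),z), "bed gray", f(d,330,45,3.7,(62,502),z),f(d,330,45,3.7,(263,556),z))
  print("scene  ",f(s,140,145,3.8,(415,320),z),f(s,140,145,3.8,(455,490),z), "gray",f(s,140,145,3.8,(398,330),z),f(s,140,145,3.8,(430,483),z),"back",f(s,140,145,3.8,(52,572),z))
```

```text
scene [[0.35120164262643105, 0.1276313269986225], [0.37444297770500956, 0.38406247850237035], [0.6341153067974167, 0.3631916080001832], [0.6058776336305266, 0.10158393295916318]] c [0.4914 0.2441 0.1   ] [np.float64(0.2574822229160158), np.float64(0.2605097152349494), np.float64(0.26312723505226143), np.float64(0.2560045451357554)]
side [[0.36567571355430223, 0.38953655612459903], [0.3391880711756367, 0.13076814785525404], [0.6002437239500047, 0.10384698203006348], [0.6279272184094808, 0.3673677818333544]] c [0.4833 0.2479 0.1   ] [np.float64(0.26012051883123427), np.float64(0.2624400941450044), np.float64(0.26497091877120016), np.float64(0.26318682784740943)]
[(np.float64(0.0065), [0.341, 0.129, 0.096])]
[(np.float64(0.0036), [0.367, 0.387, 0.096])]
[(np.float64(0.0024), [0.63, 0.365, 0.097])]
[(np.float64(0.0029), [0.602, 0.102, 0.098])]
side L,R [ 0.6383 -0.0885  0.014 ] [ 0.4284 -0.0505  0.014 ] bed gray [ 0.6242 -0.1102  0.014 ] [ 0.4429 -0.0715  0.014 ]
scene   [ 0.4353 -0.0464  0.014 ] [ 0.6385 -0.0898  0.014 ] gray [ 0.4405 -0.0644  0.014 ] [ 0.6222 -0.1046  0.014 ] back [ 0.5699 -0.3858  0.014 ]
side L,R [ 0.6357 -0.0789  0.02  ] [ 0.4277 -0.0412  0.02  ] bed gray [ 0.6218 -0.1004  0.02  ] [ 0.442 -0.062  0.02 ]
scene   [ 0.4418 -0.0482  0.02  ] [ 0.6436 -0.0913  0.02  ] gray [ 0.447  -0.0661  0.02  ] [ 0.6275 -0.106   0.02  ] back [ 0.5755 -0.3853  0.02  ]
```

Emit:
drive_tool(commands=[1, -0.045, -0.032, -0.011, 0, 0, 0, 1, -0.045, -0.032, -0.011, 0, 0, 0, 1, -0.045, -0.032, -0.011, 0, 0, 0, 1, -0.045, -0.032, -0.011, 0, 0, 0, 1, -0.045, -0.032, -0.011, 0, 0, 0, 1, -0.045, -0.032, -0.011, 0, 0, 0, 1, -0.045, -0.032, -0.011, 0, 0, 0, 1, -0.045, -0.032, -0.011, 0, 0, 0, 1, -0.03, -0.032, -0.011, 0, 0, 0, 1, 0, 0, 0, 0, 0, 0, 1, 0, 0, 0, 0, 0, 0])

```text
time: 1.72
eef_pos: [0.4657, 0.2572, 0.3493]
tool_rot: [-0.383, -3.118, -0.001]
contact_force: [-0.4, 0.6, 0.7]
width: 0.998
```

Run:
```python
from h import *
w=cam("wrist"); cv2.imwrite("pics/w1.png",w["img"][:,:,::-1]); print(w["o"],w["R"].tolist())
```

```text
[0.3893931  0.27638918 0.47318418] [[0.24246920498751423, 0.924107062854099, 0.2953554147394129], [0.9701589583887942, -0.23112558710169578, -0.07329773833389448], [0.0005292359497281947, 0.3043141458592818, -0.9525715828950824]]
```

View pics/w1.png

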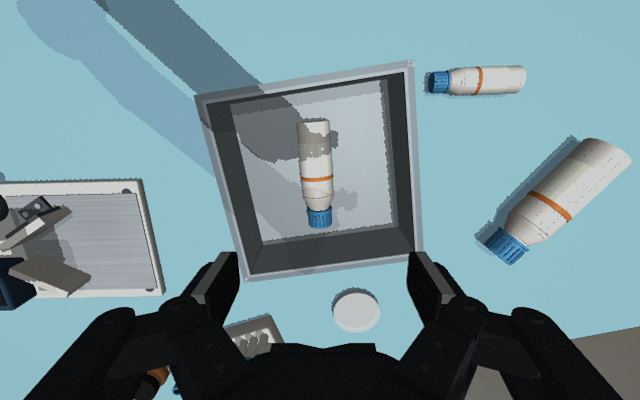

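Run:
```python
from h import *
np.set_printoptions(precision=4,suppress=True)
w=cam("wrist"); im=w["img"]; hsv=cv2.cvtColor(im,cv2.COLOR_RGB2HSV)
sub=np.zeros(im.shape[:2],bool); sub[110:235,285:345]=1
blue=(hsv[...,0]>98)&(hsv[...,0]<115)&(hsv[...,1]>150)&sub
ys,xs=np.where(blue); print("cap px",xs.min(),xs.max(),ys.min(),ys.max(),xs.mean(),ys.mean())
warm=(im[...,0].astype(int)>im[...,2].astype(int)+4)&sub
ys,xs=np.where(warm); print("body",xs.min(),xs.max(),ys.min(),ys.max())
for v in range(115,232,6):
    x=np.where((warm|blue)[v])[0]
    if len(x): print(v,x.min(),x.max(),(x.min()+x.max())/2, plane(w,(x.min()+x.max()+1)/2,v+.5,.029), np.linalg.norm(plane(w,x.max()+1,v,.029)-plane(w,x.min(),v,.029)))
crop(w,185,50,435,290,3,"w1tote.png")
crop(w,0,165,180,310,4,"w1dec.png")
print("tote rim")
for p in [(197,96),(413,61),(424,250),(246,281)]: print(plane(w,*p,.1))
```

```text
cap px 307 330 207 227 319.3296703296703 218.28296703296704
body 297 332 121 211
121 316 328 322.0 [0.4106 0.2714 0.029 ] 0.019224939244806755
127 297 328 312.5 [0.4156 0.2555 0.029 ] 0.04761222395115102
133 299 328 313.5 [0.4244 0.2548 0.029 ] 0.044911051475316675
139 299 329 314.0 [0.4332 0.2533 0.029 ] 0.046695341774895004
145 299 330 314.5 [0.442  0.2518 0.029 ] 0.048501858332877845
151 299 330 314.5 [0.4508 0.2496 0.029 ] 0.04880583456722805
157 301 330 315.5 [0.4601 0.2488 0.029 ] 0.046044046204061134
163 300 331 315.5 [0.4691 0.2465 0.029 ] 0.04942536709452462
169 300 331 315.5 [0.4783 0.2441 0.029 ] 0.04974106704191034
175 301 332 316.5 [0.4879 0.2433 0.029 ] 0.050060830313178054
181 301 331 316.0 [0.4971 0.2401 0.029 ] 0.04881020209922616
187 302 331 316.5 [0.5068 0.2385 0.029 ] 0.04754328954894848
193 303 332 317.5 [0.5168 0.2376 0.029 ] 0.04785493451022042
199 304 331 317.5 [0.5266 0.2351 0.029 ] 0.04495930855975496
205 307 328 317.5 [0.5365 0.2326 0.029 ] 0.03555979930375441
211 307 330 318.5 [0.5469 0.2317 0.029 ] 0.03905189289104185
217 308 330 319.0 [0.5572 0.2299 0.029 ] 0.03767665240266548
223 309 330 319.5 [0.5677 0.2281 0.029 ] 0.03628277178713885
tote rim
[0.3415 0.1319 0.1   ]
[0.366  0.3917 0.1   ]
[0.6145 0.3703 0.1   ]
[0.602  0.1071 0.1   ]
```

View pics/w1tote.png

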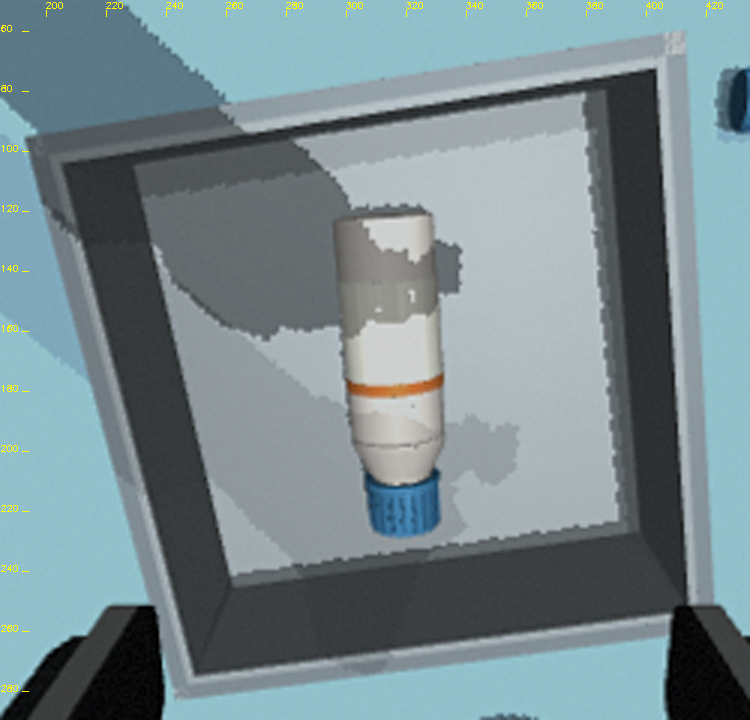

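View pics/w1dec.png

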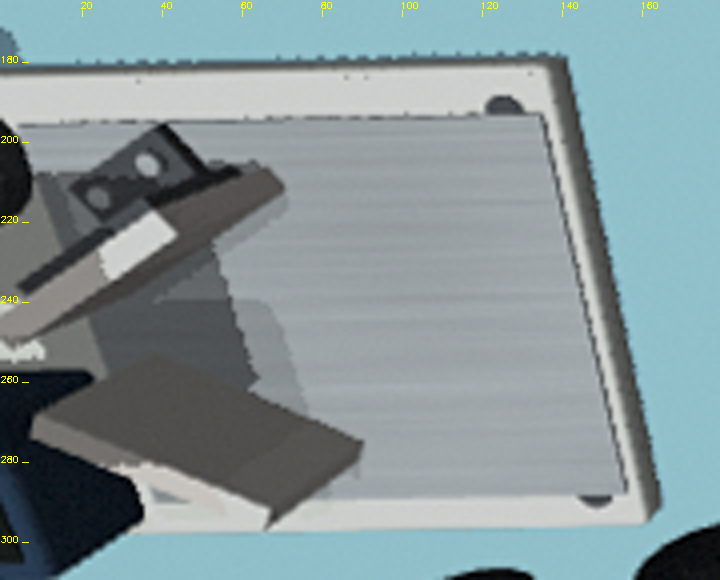

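Emit:
drive_tool(commands=[1, 0, 0, 0, 0, 0, -0.066, 1, -0.0234, -0.0027, 0.054, 0, 0, 0, 1, -0.0234, -0.0027, 0.054, 0, 0, 0, 1, -0.0234, -0.0027, 0.054, 0, 0, 0, 1, -0.0234, -0.0027, 0.054, 0, 0, 0, 1, 0, 0, 0, 0, 0, 0, 1, 0, 0, 0, 0, 0, 0])

```text
time: 2.7
eef_pos: [0.556, 0.2313, 0.134]
tool_rot: [0.277, 3.129, 0.002]
contact_force: [0.3, -0.2, -0.7]
width: 1.002
```

Run:
```python
from h import *
w=cam("wrist"); cv2.imwrite("pics/w2.png",w["img"][:,:,::-1])
o=bot.get_obs(); print(o["eef_pos"],R.from_rotvec(o["tool_rot"]).as_matrix().round(3))
print("tcp px",proj(w,o["eef_pos"]), "cap centre px",proj(w,(0.556,.230,.029)))
c=cam("side"); crop(c,270,170,440,300,4.5,"s2.png")
```

```text
[0.55678556 0.2316972  0.13544894] [[-0.984  0.175  0.003]
 [ 0.175  0.984  0.003]
 [-0.002  0.003 -1.   ]]
tcp px (np.float64(323.44866729632685), np.float64(277.2228840176049)) cap centre px (np.float64(320.87562083679893), np.float64(204.6893194145462))
```

View pics/w2.png

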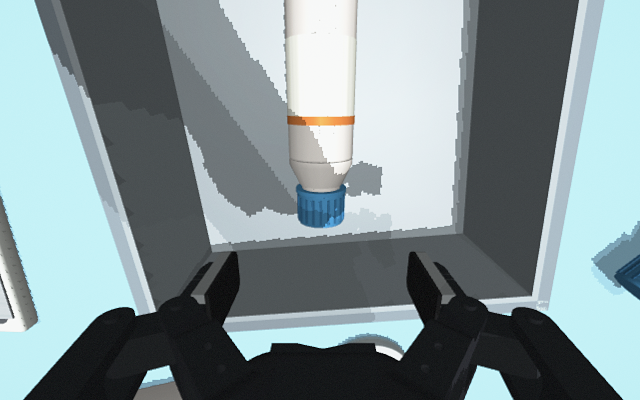

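View pics/s2.png

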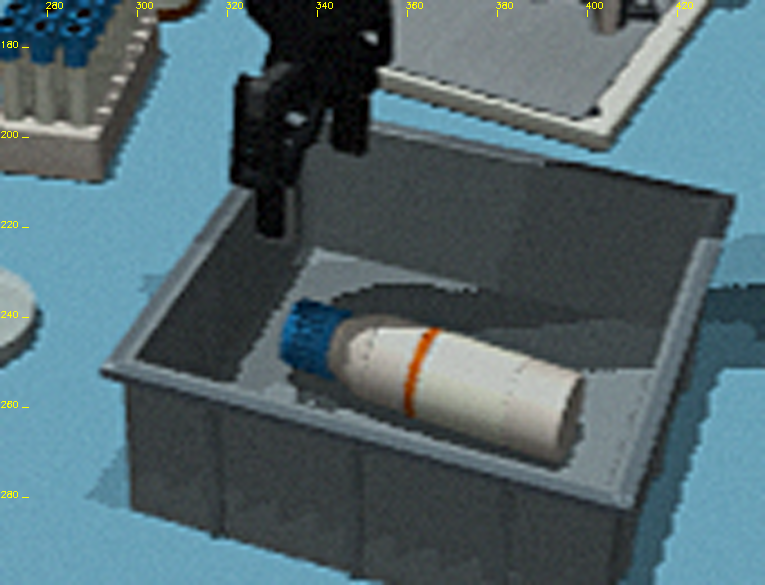

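Emit:
drive_tool(commands=[1, 0.0005, -0.001, 0.05, 0, 0, 0, 1, 0.0005, 0, 0.048, 0, 0, 0, 1, 0, 0, 0, 0, 0, 0, 0.6, 0, 0, 0, 0, 0, 0, 0.5, 0, 0, 0, 0, 0, 0, 0.5, 0, 0, 0, 0, 0, 0, 0.5, 0, 0, 0, 0, 0, 0])

```text
time: 3.68
eef_pos: [0.5557, 0.2289, 0.0363]
tool_rot: [0.28, 3.128, 0.002]
contact_force: [-0.4, -0.7, 0.4]
width: 0.499
```

Run:
```python
from h import *
w=cam("wrist"); cv2.imwrite("pics/w3.png",w["img"][:,:,::-1])
o=bot.get_obs(); print(o["eef_pos"],o["width"],o["contact_force"])
```

```text
[0.55546562 0.22879646 0.03591548] 0.502284386139011 [0.1214113  0.09301969 0.03260635]
```

View pics/w3.png

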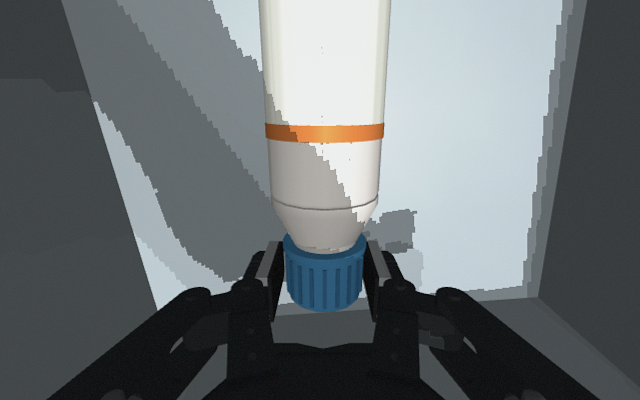

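Both pads straddle the blue cap (cap 283–365, pads at about 280 and 368, row 280), with small gaps on each side. I'll close in small steps until they touch.

Emit:
drive_tool(commands=[0.47, 0, 0, 0, 0, 0, 0, 0.45, 0, 0, 0, 0, 0, 0, 0.44, 0, 0, 0, 0, 0, 0, 0.44, 0, 0, 0, 0, 0, 0])

```text
time: 4.22
eef_pos: [0.555, 0.2285, 0.0352]
tool_rot: [-0.281, -3.129, 0.0]
contact_force: [0.1, -1.0, 0.7]
width: 0.436
```

Emit:
drive_tool(commands=[0.43, 0, 0, 0, 0, 0, 0, 0.43, 0, 0, 0, 0, 0, 0])

```text
time: 4.47
eef_pos: [0.5551, 0.2285, 0.0353]
tool_rot: [-0.28, -3.129, 0.0]
contact_force: [-0.1, -0.8, 1.0]
width: 0.436
```

Emit:
drive_tool(commands=[0.42, 0, 0, 0, 0, 0, 0, 0.42, 0, 0, 0, 0, 0, 0])

```text
time: 4.72
eef_pos: [0.5551, 0.2285, 0.0353]
tool_rot: [-0.28, -3.129, 0.0]
contact_force: [-1.1, -1.1, 1.4]
width: 0.432
```

Run:
```python
from h import *
w=cam("wrist"); cv2.imwrite("pics/w4.png",w["img"][200:,:,::-1])
for i in range(1): print(bot.get_obs()["width"])
```

```text
0.4299269921868637
```

View pics/w4.png

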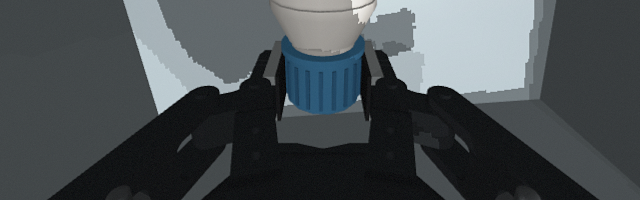

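Emit:
drive_tool(commands=[0.415, 0.002, 0, -0.01, 0, 0, 0, 0.415, 0.003, 0, -0.015, 0, 0, 0, 0.415, 0.005, 0, -0.015, 0, 0, 0, 0.415, 0, 0, 0, 0, 0, 0])

```text
time: 5.28
eef_pos: [0.5462, 0.2314, 0.0774]
tool_rot: [0.279, 3.126, 0.004]
contact_force: [-0.1, -0.1, -2.7]
width: 0.425
```

Run:
```python
from h import *
w=cam("side"); crop(w,270,170,440,300,4.5,"s5.png")
```

```text
(no output)
```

View pics/s5.png

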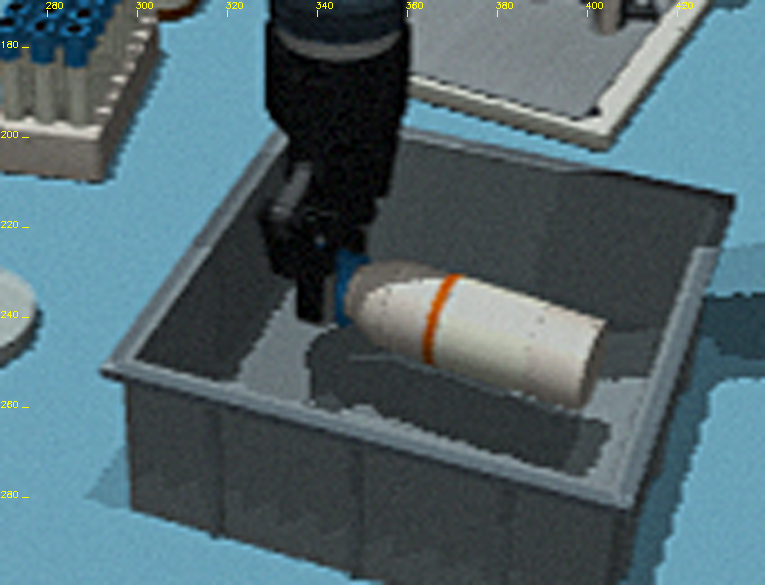

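The grip is too firm, and the bottle came up level (axis parallel to the floor). I'll loosen it slightly so the foot can swing down.

Emit:
drive_tool(commands=[0.423, 0, 0, 0, 0, 0, 0, 0.423, 0, 0, 0, 0, 0, 0, 0.427, 0, 0, 0, 0, 0, 0, 0.427, 0, 0, 0, 0, 0, 0])

```text
time: 5.82
eef_pos: [0.5452, 0.2302, 0.0749]
tool_rot: [-0.281, -3.129, 0.001]
contact_force: [-0.3, 0.2, -2.4]
width: 0.432
```

Run:
```python
from h import *
w=cam("side"); crop(w,270,170,440,300,4.5,"s6.png"); print(bot.get_obs()["width"])
```

```text
0.4335209827019121
```

View pics/s6.png

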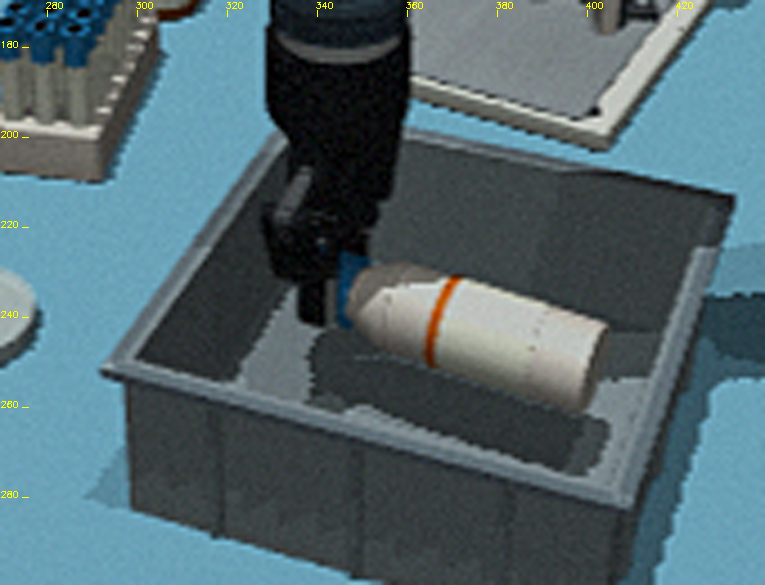

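The foot has dropped slightly, so I'll loosen further.

Emit:
drive_tool(commands=[0.43, 0, 0, 0, 0, 0, 0, 0.43, 0, 0, 0, 0, 0, 0, 0.433, 0, 0, 0, 0, 0, 0, 0.433, 0, 0, 0, 0, 0, 0])

```text
time: 6.38
eef_pos: [0.5453, 0.2304, 0.0753]
tool_rot: [-0.28, -3.129, -0.0]
contact_force: [0.4, -0.6, -3.3]
width: 0.435
```

Run:
```python
from h import *
w=cam("side"); crop(w,270,170,440,300,4.5,"s7.png"); print(bot.get_obs()["width"])
```

```text
0.4357682867231741
```

View pics/s7.png

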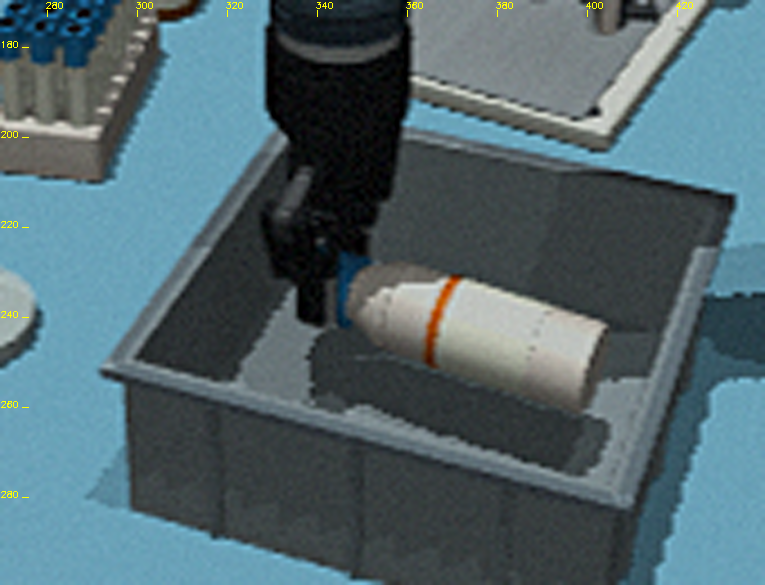

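Emit:
drive_tool(commands=[0.438, 0, 0, 0, 0, 0, 0, 0.438, 0, 0, 0, 0, 0, 0, 0.438, 0, 0, 0, 0, 0, 0])

```text
time: 6.8
eef_pos: [0.5452, 0.2305, 0.0754]
tool_rot: [-0.28, -3.129, -0.0]
contact_force: [0.3, 0.8, -0.9]
width: 0.439
```

Run:
```python
from h import *
w=cam("side"); crop(w,270,170,440,300,4.5,"s8.png"); print(bot.get_obs()["width"])
```

```text
0.43607735734278913
```

View pics/s8.png

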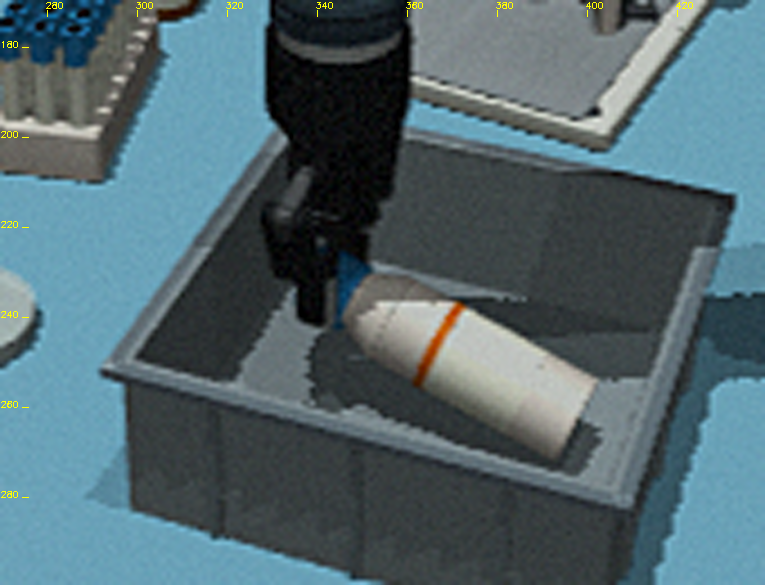

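The bottle now pivots with its foot on the floor, tilted about 17°. I'll lift while holding this light pinch.

Emit:
drive_tool(commands=[0.437, 0.003, 0, -0.012, 0, 0, 0, 0.437, 0.005, 0, -0.012, 0, 0, 0, 0.437, 0.006, 0, -0.012, 0, 0, 0, 0.437, 0.008, 0, -0.01, 0, 0, 0, 0.437, 0, 0, 0, 0, 0, 0])

```text
time: 7.48
eef_pos: [0.5235, 0.2352, 0.1226]
tool_rot: [0.279, 3.128, 0.003]
contact_force: [0.5, 0.7, -0.6]
width: 0.44
```

Run:
```python
from h import *
w=cam("side"); crop(w,270,170,440,300,4.5,"s9.png"); print(bot.get_obs()["width"])
```

```text
0.43464611875791814
```

View pics/s9.png

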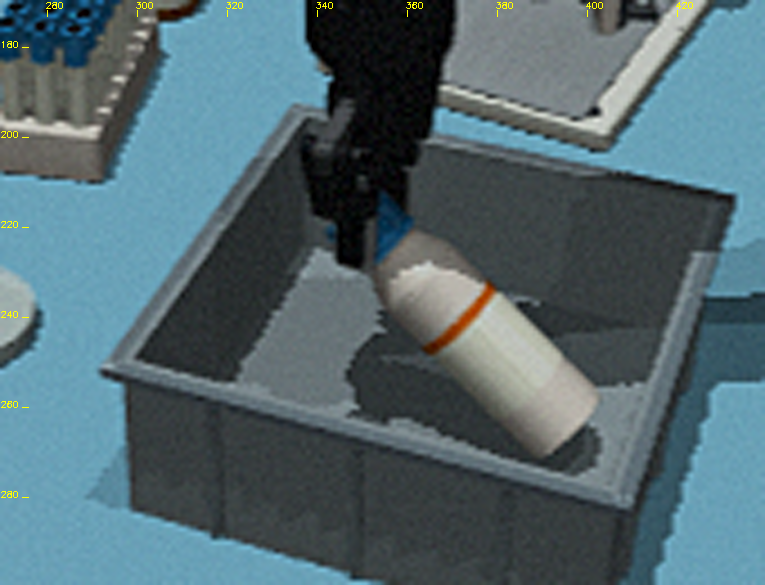

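Emit:
drive_tool(commands=[0.437, 0.009, 0, -0.009, 0, 0, 0, 0.437, 0.01, 0, -0.009, 0, 0, 0, 0.437, 0.01, 0, -0.009, 0, 0, 0, 0.437, 0.01, 0, -0.008, 0, 0, 0, 0.437, 0.006, 0, -0.006, 0, 0, 0, 0.437, 0, 0, -0.002, 0, 0, 0, 0.437, 0, 0, 0, 0, 0, 0, 0.437, 0, 0, 0, 0, 0, 0])

```text
time: 8.52
eef_pos: [0.4796, 0.242, 0.164]
tool_rot: [-0.281, -3.129, 0.001]
contact_force: [0.5, -0.5, -2.4]
width: 0.438
```

Run:
```python
from h import *
w=cam("side"); crop(w,270,120,440,300,3.2,"s10.png"); print(bot.get_obs()["width"])
w=cam("scene"); crop(w,270,100,400,250,4,"sc10.png")
```

```text
0.43627080013095476
```

View pics/s10.png

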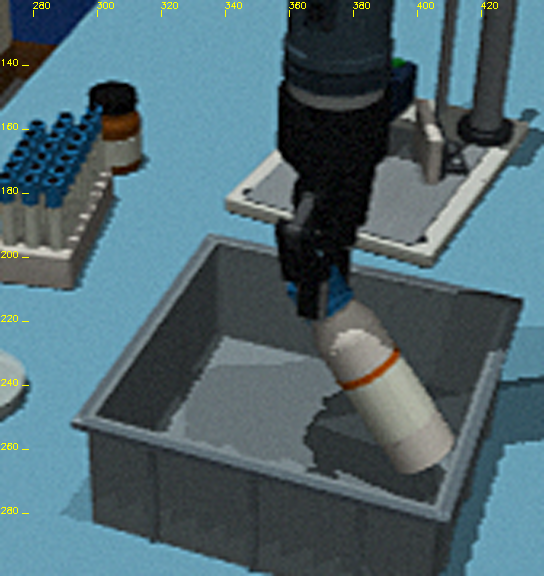

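View pics/sc10.png

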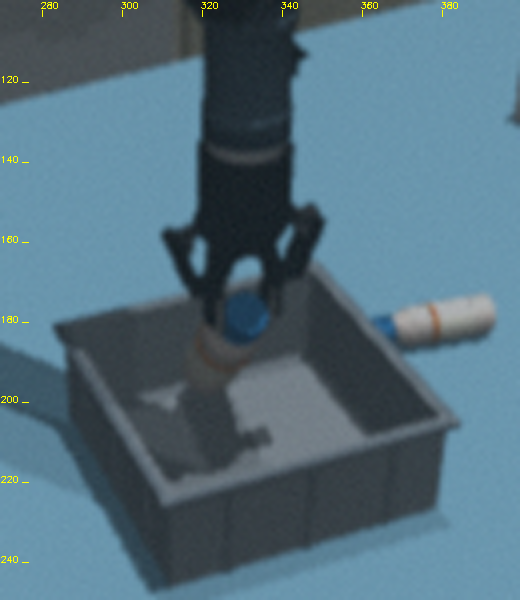

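The pivot stuck at about 30° from vertical with the foot just off the floor. I'll shift towards +x for room, put the foot edge down, and rotate it upright by dragging against the floor.

Emit:
drive_tool(commands=[0.436, -0.01, 0, 0, 0, 0, 0, 0.436, -0.012, 0, 0, 0, 0, 0, 0.436, -0.01, 0, 0, 0, 0, 0, 0.437, 0, 0, 0.006, 0, 0, 0, 0.438, 0, 0, 0.004, 0, 0, 0, 0.438, 0, 0, 0, 0, 0, 0])

```text
time: 9.38
eef_pos: [0.5098, 0.2365, 0.1533]
tool_rot: [-0.279, -3.127, 0.002]
contact_force: [-0.1, -0.4, -2.5]
width: 0.442
```

Run:
```python
from h import *
w=cam("side"); crop(w,270,120,440,300,3.2,"s11.png"); print(bot.get_obs()["width"])
```

```text
0.4337615322705648
```

View pics/s11.png

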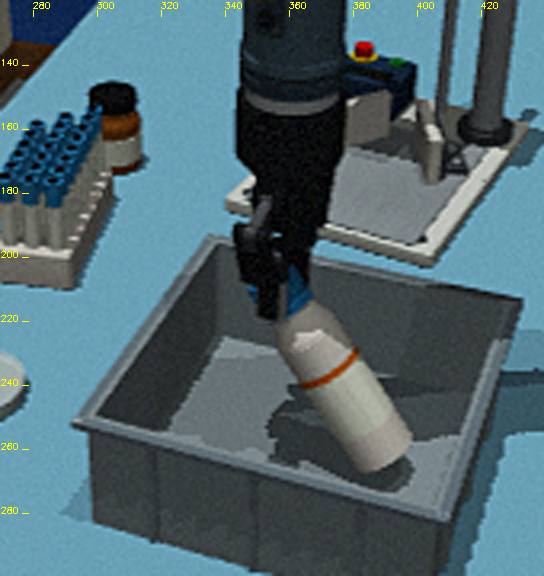

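Emit:
drive_tool(commands=[0.439, 0, 0, 0, 0, 0, 0, 0.44, 0, 0, 0, 0, 0, 0, 0.44, 0, 0, 0, 0, 0, 0])

```text
time: 9.8
eef_pos: [0.5112, 0.2367, 0.1546]
tool_rot: [0.28, 3.128, 0.001]
contact_force: [0.4, -0.1, -2.1]
width: 0.442
```

Run:
```python
from h import *
w=cam("side"); crop(w,270,120,440,300,3.2,"s12.png"); print(bot.get_obs()["width"])
```

```text
0.43755695599475614
```

View pics/s12.png

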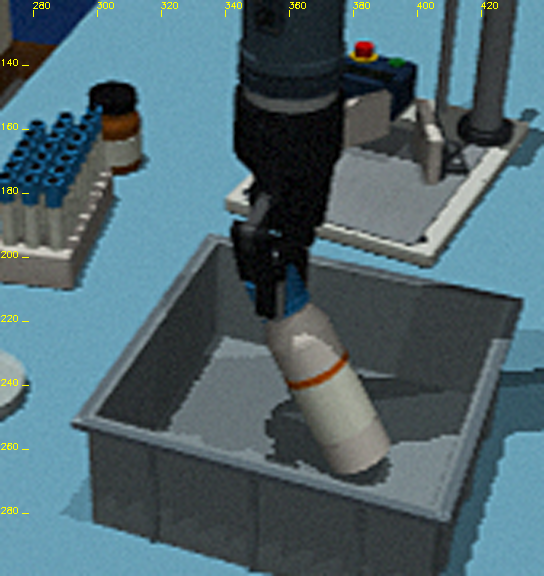

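Emit:
drive_tool(commands=[0.44, 0.01, 0, -0.004, 0, 0, 0, 0.44, 0.01, 0, -0.002, 0, 0, 0, 0.44, 0.01, 0, -0.001, 0, 0, 0, 0.44, 0.008, 0, 0, 0, 0, 0, 0.44, 0, 0, 0, 0, 0, 0])

```text
time: 10.48
eef_pos: [0.4724, 0.2438, 0.1611]
tool_rot: [-0.278, -3.128, -0.0]
contact_force: [0.3, 0.2, -1.9]
width: 0.44
```

Run:
```python
from h import *
w=cam("side"); crop(w,270,120,440,300,3.2,"s13.png"); print(bot.get_obs()["width"])
```

```text
0.4423631700148224
```

View pics/s13.png

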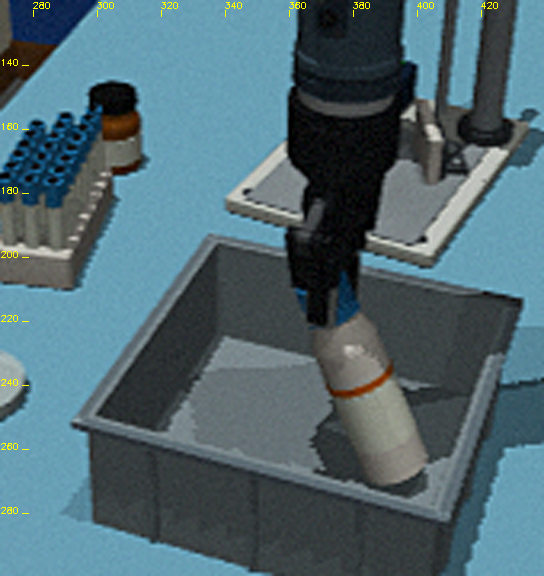

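Run:
```python
from h import *
o=bot.get_obs(); w=cam("side"); P=o["eef_pos"]-[0,0,.006]
for deg in (0,5,10,15,20):
    f=np.radians(deg); a=np.array([.984*np.sin(f),-.175*np.sin(f),np.cos(f)])
    p1=proj(w,P-a*.04); p2=proj(w,P-a*.152); print(deg,np.round(p1,1),np.round(p2,1),(p2[0]-p1[0])/(p2[1]-p1[1]),(P-a*.152))
```

```text
0 [372.3 226.5] [370.  262.5] -0.06317467165031276 [0.47310664 0.2435753  0.00326506]
5 [373.7 226.9] [375. 264.] 0.03551704697757283 [0.46007093 0.24589364 0.00384347]
10 [375.  227.1] [380. 265.] 0.13054833696718604 [0.44713443 0.24819434 0.00557429]
15 [376.4 227.2] [385.  265.7] 0.22350565371899325 [0.43439559 0.25045988 0.00844434]
20 [377.8 227.2] [390.  266.1] 0.3158438403705735 [0.42195137 0.25267303 0.01243179]
```

Emit:
drive_tool(commands=[0.44, -0.01, 0, -0.002, 0, 0, 0, 0.44, -0.005, 0, -0.003, 0, 0, 0, 0.441, 0, 0, 0, 0, 0, 0, 0.442, 0, 0, 0, 0, 0, 0, 0.442, 0, 0, 0, 0, 0, 0])

```text
time: 11.2
eef_pos: [0.4879, 0.2407, 0.166]
tool_rot: [-0.28, -3.129, 0.0]
contact_force: [-0.3, 0.1, -2.1]
width: 0.439
```

Run:
```python
from h import *
w=cam("side"); crop(w,270,120,440,300,3.2,"s14.png"); print(bot.get_obs()["width"])
```

```text
0.4388511473004579
```

View pics/s14.png

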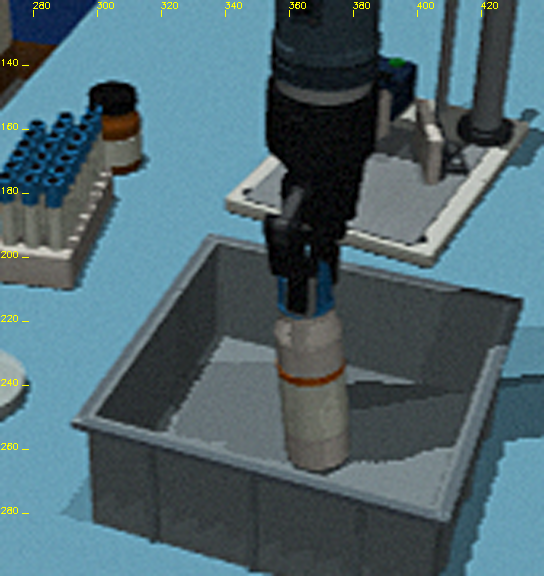

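Tilt is now about 6° and the foot is just above the floor. I'll lower it until the foot sits flat, ease the pinch so it stands, then grip firmly.

Emit:
drive_tool(commands=[0.442, 0.002, 0, 0.003, 0, 0, 0, 0.442, 0.002, 0, 0.002, 0, 0, 0, 0.445, 0, 0, 0.001, 0, 0, 0, 0.455, 0, 0, 0, 0, 0, 0, 0.47, 0, 0, 0, 0, 0, 0, 0.47, 0, 0, 0, 0, 0, 0])

```text
time: 12.0
eef_pos: [0.484, 0.2413, 0.1599]
tool_rot: [-0.28, -3.129, 0.001]
contact_force: [-0.1, -0.1, -0.4]
width: 0.467
```

Run:
```python
from h import *
o=bot.get_obs();print(o["width"],o["contact_force"],o["eef_pos"])
w=cam("side"); crop(w,270,120,440,300,3.2,"s15.png")
w=cam("wrist"); cv2.imwrite("pics/w15.png",w["img"][:,:,::-1])
```

```text
0.4667558831208354 [-0.12313052 -0.13573153 -0.37351201] [0.48402429 0.24132668 0.1599189 ]
```

View pics/s15.png

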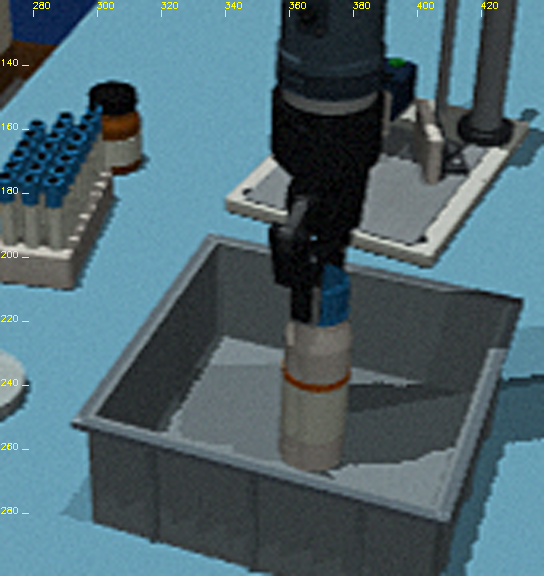

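View pics/w15.png

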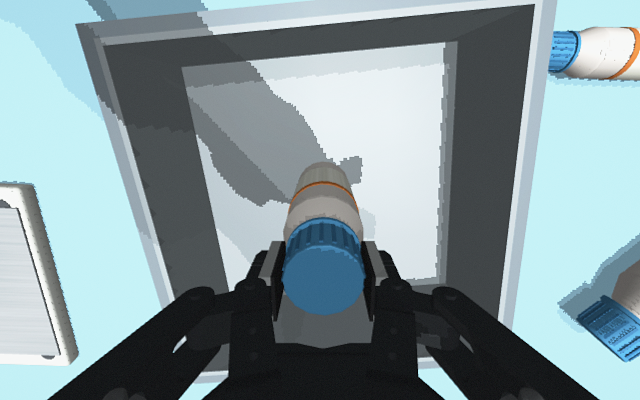

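Run:
```python
from h import *
o=bot.get_obs();w=cam("wrist"); im=w["img"]
hsv=cv2.cvtColor(im,cv2.COLOR_RGB2HSV)
b=(hsv[...,0]>98)&(hsv[...,0]<115)&(hsv[...,1]>150); b[:,:270]=0;b[:,380:]=0
ys,xs=np.where(b); print(xs.min(),xs.max(),ys.max())
P=plane(w,(xs.min()+xs.max()+1)/2,ys.max()+1,.169); Rm=R.from_rotvec(o["tool_rot"]).as_matrix()
print("cap far edge in tool axes",Rm.T@(P-o["eef_pos"]))
P=plane(w,323.5,279,.169);print("centre in tool axes",Rm.T@(P-o["eef_pos"]),P)
```

```text
282 366 311
cap far edge in tool axes [-0.01480947  0.0010331  -0.00899938]
centre in tool axes [ 0.003251    0.00055049 -0.00899311] [0.48101055 0.24246461 0.169     ]
```

Upright and standing free. I'll centre on the cap, grip firmly, and lift straight up.

Emit:
drive_tool(commands=[0.47, 0.004, 0.0005, 0.003, 0, 0, 0, 0.47, 0, 0, 0, 0, 0, 0, 0.3, 0, 0, 0, 0, 0, 0, 0.3, 0, 0, 0, 0, 0, 0, 0.3, 0, 0, -0.01, 0, 0, 0, 0.3, 0, 0, -0.03, 0, 0, 0, 0.3, 0, 0, 0, 0, 0, 0])

```text
time: 13.02
eef_pos: [0.4825, 0.2436, 0.1999]
tool_rot: [0.28, 3.124, 0.006]
contact_force: [1.3, -0.1, -2.3]
width: 0.429
```

Run:
```python
from h import *
w=cam("side"); crop(w,270,120,440,300,3.2,"s16.png")
c=cam("scene"); crop(c,270,100,400,250,4,"sc16.png")
```

```text
(no output)
```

View pics/s16.png

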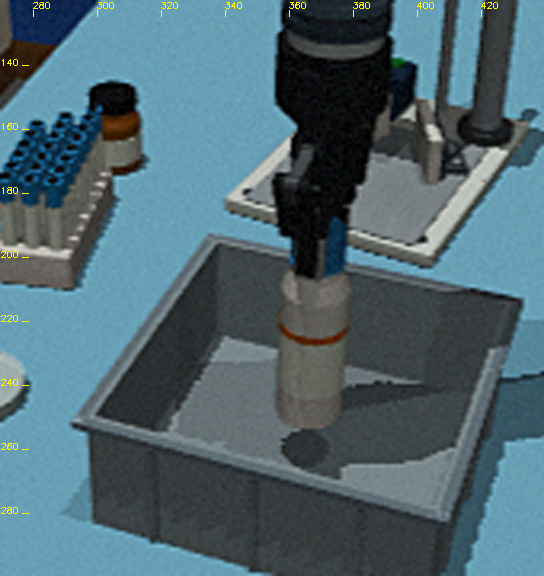

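View pics/sc16.png

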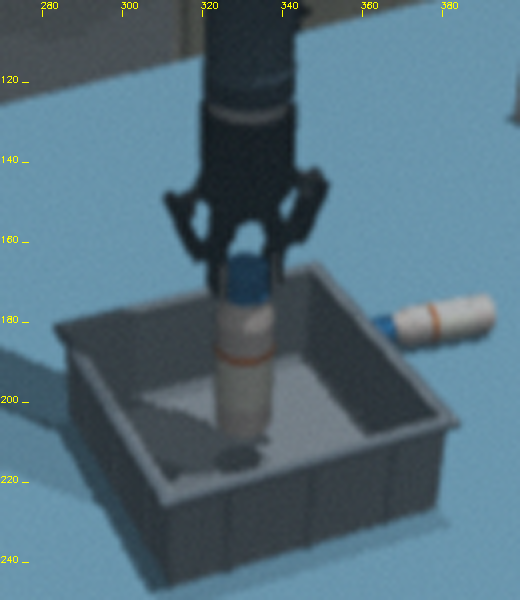

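Run:
```python
from h import *
np.set_printoptions(precision=4,suppress=True)
w=cam("wrist"); w["o"]=np.array([0.3893931,0.27638918,0.47318418]); w["R"]=np.array([[0.24246920498751423, 0.924107062854099, 0.2953554147394129], [0.9701589583887942, -0.23112558710169578, -0.07329773833389448], [0.0005292359497281947, 0.3043141458592818, -0.9525715828950824]])
q=lambda x,y,z: plane(w,x/4,165+y/4,z)
A=q(546,62,.02);B=q(648,520,.02);C=q(0,67,.02);D=q(150,533,.02)
print("outer",A,B,np.linalg.norm(A-B)); print("left",C,"bot",D)
G=q(541,113,.02);H=q(627,494,.02);print("gray",G,H,np.linalg.norm(G-H))
for a,b in((C,A),(D,B),(B,A),(H,G)):
    v=(b-a); print("dir",np.degrees(np.arctan2(v[1],v[0])))
# guides: mouth ends inner bottom on bed; top corners z=.07
print("guide upper: tip top corners",q(268,168,.07),q(285,190,.07)); 
print("guide lower: tip",q(362,445,.07),q(268,525,.07))
```

```text
outer [ 0.4283 -0.0414  0.02  ] [ 0.639  -0.0894  0.02  ] 0.21611392609148375
left [ 0.377  -0.2552  0.02  ] bot [ 0.59   -0.3143  0.02  ]
gray [ 0.4475 -0.0526  0.02  ] [ 0.6238 -0.093   0.02  ] 0.1808343571219422
dir 76.49944251021961
dir 77.69375259229162
dir 167.1780293295624
dir 167.09798639799632
guide upper: tip top corners [ 0.4363 -0.1228  0.07  ] [ 0.4456 -0.1211  0.07  ]
guide lower: tip [ 0.5512 -0.1453  0.07  ] [ 0.5761 -0.2004  0.07  ]
```

Run:
```python
from h import *
np.set_printoptions(precision=4,suppress=True)
w=cam("wrist"); w["o"]=np.array([0.3893931,0.27638918,0.47318418]); w["R"]=np.array([[0.24246920498751423, 0.924107062854099, 0.2953554147394129], [0.9701589583887942, -0.23112558710169578, -0.07329773833389448], [0.0005292359497281947, 0.3043141458592818, -0.9525715828950824]])
q=lambda x,y,z: plane(w,x/4,165+y/4,z)
a=np.radians(-103); dx=np.array([np.cos(a),np.sin(a)]); dy=np.array([-dx[1],dx[0]])
F=np.array([.5337,-.0654])
for n,p in (("up bot",q(286,190,.02)),("low bot",q(362,440,.02)),("low bot back",q(155,355,.02)),("low top mouth",q(268,525,.07)),("low top back",q(35,430,.07)),("up top",q(268,168,.07))):
    print(n,p,"local from origin",(p[:2]-F)@dx-.055,(p[:2]-F)@dy)
# chuck from side: lower-face centre
s=cam("side");print("nest",F+.17*dx, "chuck px side", proj(s,[*(F+.17*dx),.205]),"scene",proj(cam("scene"),[*(F+.17*dx),.205]))
```

```text
up bot [ 0.4527 -0.17    0.02  ] local from origin 0.0650986666823028 -0.05543338019238229
low bot [ 0.5689 -0.1963  0.02  ] local from origin 0.06465155685706256 0.06379950940021173
low bot back [ 0.5083 -0.2635  0.02  ] local from origin 0.1437284356994276 0.01985639715909854
low top mouth [ 0.5761 -0.2004  0.07  ] local from origin 0.06701990727953727 0.07165516421705181
low top back [ 0.5135 -0.2677  0.07  ] local from origin 0.14667012480237782 0.025860566393871992
up top [ 0.4363 -0.1228  0.07  ] local from origin 0.022875584502010528 -0.08201908016486047
nest [ 0.4955 -0.231 ] chuck px side (np.float64(397.10349764187947), np.float64(115.41702520742496)) scene (np.float64(187.6118251288516), np.float64(212.77452755011655))
```

Held upright. My estimate of the nest is about (0.499, -0.235), with the decapper's x axis at about -103°. It comes from the bed edge and the guide mouth (119 mm wide against 120 nominal), and the projected chuck lands on the observed one. Lifting and carrying now.

Emit:
drive_tool(commands=[0.3, 0, 0, -0.04, 0, 0, 0, 0.3, 0, 0, -0.05, 0, 0, 0, 0.3, -0.005, -0.016, -0.02, 0, 0, 0, 0.3, -0.012, -0.038, 0, 0, 0, 0, 0.3, -0.012, -0.04, 0, 0, 0, 0, 0.3, -0.012, -0.04, 0, 0, 0, 0, 0.3, -0.012, -0.04, 0, 0, 0, 0, 0.3, -0.012, -0.04, 0, 0, 0, 0, 0.3, -0.012, -0.04, 0, 0, 0, 0, 0.3, -0.012, -0.038, 0, 0, 0, 0, 0.3, -0.01, -0.03, 0, 0, 0, 0, 0.3, -0.007, -0.0215, 0, 0, 0, 0])

```text
time: 14.82
eef_pos: [0.523, -0.1163, 0.3065]
tool_rot: [-0.284, -3.127, 0.001]
contact_force: [1.0, 0.6, -2.4]
width: 0.43
```

Emit:
drive_tool(commands=[0.3, 0, 0, 0, 0, 0, 0.18, 0.3, 0, 0, 0, 0, 0, 0.18, 0.3, 0, 0, 0, 0, 0, 0.18, 0.3, 0, 0, 0, 0, 0, 0.18, 0.3, 0, 0, 0, 0, 0, 0.18, 0.3, 0, 0, 0, 0, 0, 0.18, 0.3, 0, 0, 0, 0, 0, 0.18, 0.3, 0, 0, 0, 0, 0, 0.18, 0.3, 0, 0, 0, 0, 0, 0.18, 0.3, 0, 0, 0, 0, 0, 0])

```text
time: 16.08
eef_pos: [0.5232, -0.1141, 0.3065]
tool_rot: [-2.457, -1.957, 0.002]
contact_force: [-0.0, 0.2, -2.3]
width: 0.427
```

Run:
```python
from h import *
o=bot.get_obs();print(o["joints"].round(2),o["eef_pos"],R.from_rotvec(o["tool_rot"]).as_matrix().round(3))
w=cam("side"); crop(w,320,40,460,220,3.2,"s17.png")
c=cam("scene"); crop(c,130,80,290,300,2.7,"sc17.png")
c=cam("wrist"); cv2.imwrite("pics/w17.png",c["img"][:,:,::-1])
```

```text
[-0.65  0.14  0.87  1.84 -0.12  1.21  0.03] [ 0.52319497 -0.11405001  0.30650988] [[ 0.224  0.975 -0.001]
 [ 0.975 -0.224 -0.   ]
 [-0.001 -0.001 -1.   ]]
```

View pics/s17.png

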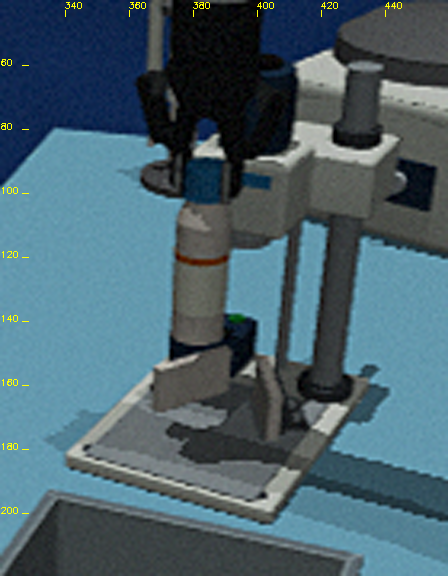

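View pics/sc17.png

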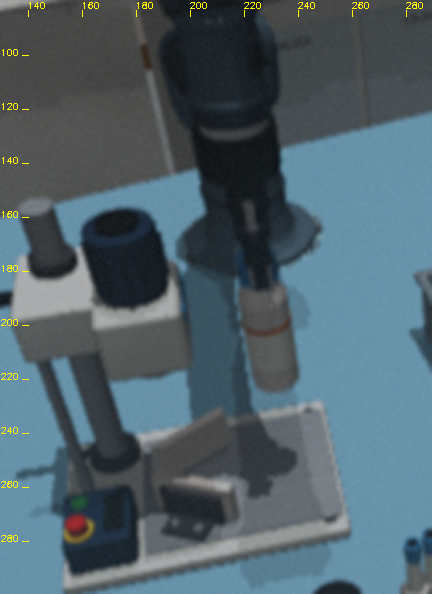

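View pics/w17.png

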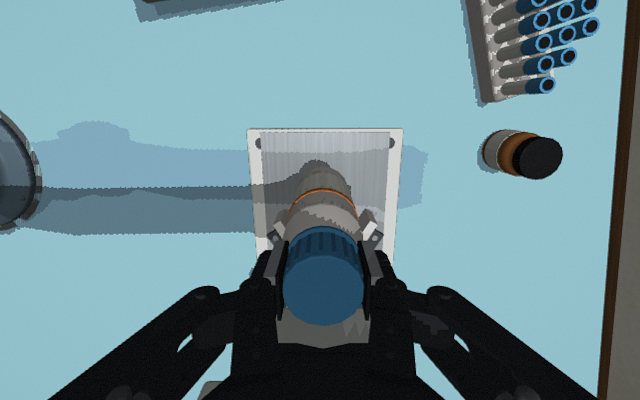

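Emit:
drive_tool(commands=[0.3, 0, 0, 0.03, 0, 0, 0, 0.3, 0, 0, 0.045, 0, 0, 0, 0.3, 0, 0, 0.03, 0, 0, 0, 0.3, 0, 0, 0.01, 0, 0, 0, 0.3, 0, 0, 0.005, 0, 0, 0, 0.3, 0, 0, 0, 0, 0, 0])

```text
time: 16.98
eef_pos: [0.5245, -0.1144, 0.1882]
tool_rot: [2.458, 1.954, 0.002]
contact_force: [-1.1, 0.3, -2.5]
width: 0.425
```

Run:
```python
from h import *
o=bot.get_obs();print(o["eef_pos"],o["contact_force"])
w=cam("side"); crop(w,320,40,460,220,3.2,"s18.png")
c=cam("scene"); crop(c,130,80,290,300,2.7,"sc18.png")
```

```text
[ 0.52453899 -0.11444548  0.18820201] [-1.08824293  0.28691802 -2.51624883]
```

View pics/s18.png

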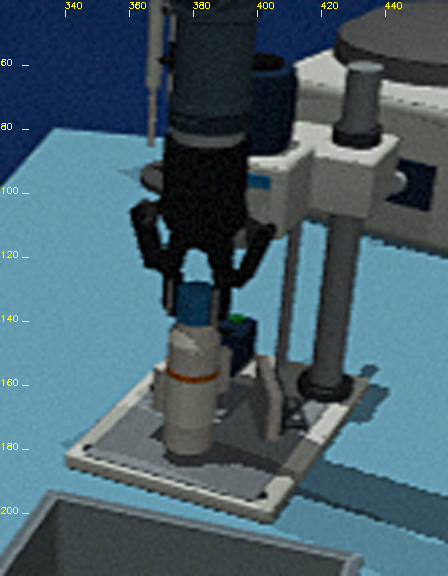

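View pics/sc18.png

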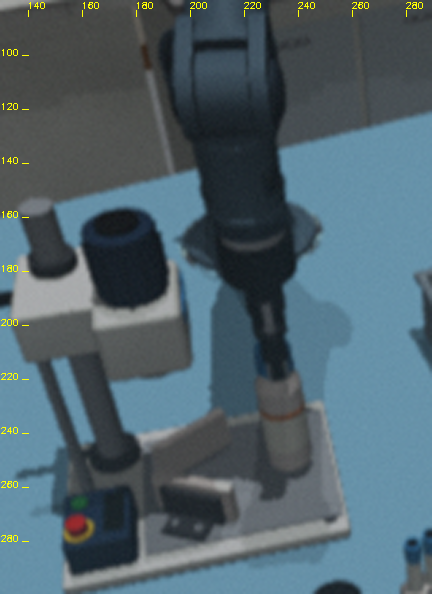

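Emit:
drive_tool(commands=[0.3, 0, 0, 0.005, 0, 0, 0, 0.3, 0, 0, 0.003, 0, 0, 0, 0.3, 0, 0, 0.002, 0, 0, 0, 0.3, 0, 0, 0, 0, 0, 0])

```text
time: 17.58
eef_pos: [0.5234, -0.1142, 0.177]
tool_rot: [-2.459, -1.954, 0.001]
contact_force: [0.2, -0.2, -1.9]
width: 0.429
```

Emit:
drive_tool(commands=[0.3, 0, 0, 0.002, 0, 0, 0, 0.3, 0, 0, 0, 0, 0, 0])

```text
time: 17.82
eef_pos: [0.5235, -0.1142, 0.1751]
tool_rot: [-2.46, -1.954, 0.0]
contact_force: [-0.2, 0.6, -2.1]
width: 0.429
```

Emit:
drive_tool(commands=[0.3, 0, 0, 0.0015, 0, 0, 0, 0.3, 0, 0, 0, 0, 0, 0])

```text
time: 18.08
eef_pos: [0.5236, -0.1142, 0.1737]
tool_rot: [-2.459, -1.954, 0.0]
contact_force: [-0.3, 0.3, -2.3]
width: 0.428
```

Emit:
drive_tool(commands=[0.3, 0, 0, 0.0015, 0, 0, 0, 0.3, 0, 0, 0, 0, 0, 0])

```text
time: 18.32
eef_pos: [0.524, -0.1144, 0.1731]
tool_rot: [-2.46, -1.954, -0.001]
contact_force: [-1.5, -0.6, 4.0]
width: 0.427
```

Emit:
drive_tool(commands=[0.3, 0, 0, 0.0015, 0, 0, 0, 0.3, 0, 0, 0, 0, 0, 0])

```text
time: 18.58
eef_pos: [0.5243, -0.1146, 0.1731]
tool_rot: [-2.459, -1.953, -0.002]
contact_force: [-4.4, 1.1, 13.7]
width: 0.426
```

Contact: the vertical force rose to +13.7 N. I'll back off slightly and release.

Emit:
drive_tool(commands=[0.3, 0, 0, -0.0018, 0, 0, 0, 0.43, 0, 0, 0, 0, 0, 0, 0.45, 0, 0, 0, 0, 0, 0, 0.5, 0, 0, 0, 0, 0, 0, 0.6, 0, 0, 0, 0, 0, 0, 0.6, 0, 0, 0, 0, 0, 0])

```text
time: 19.32
eef_pos: [0.5237, -0.1142, 0.1724]
tool_rot: [2.46, 1.954, -0.0]
contact_force: [0.2, -0.6, 0.1]
width: 0.602
```

Run:
```python
from h import *
o=bot.get_obs();print(o["eef_pos"],o["contact_force"],o["width"])
w=cam("side"); crop(w,320,40,460,220,3.2,"s19.png")
c=cam("wrist"); cv2.imwrite("pics/w19.png",c["img"][:,:,::-1])
```

```text
[ 0.52366424 -0.11419692  0.17243042] [ 0.23268787 -0.5578606   0.08674662] 0.6018407427791045
```

View pics/s19.png

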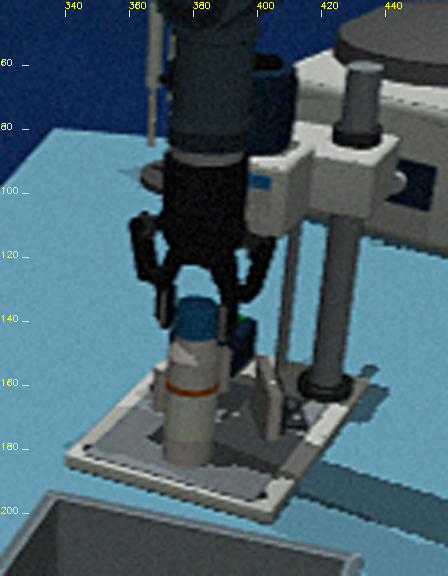

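View pics/w19.png

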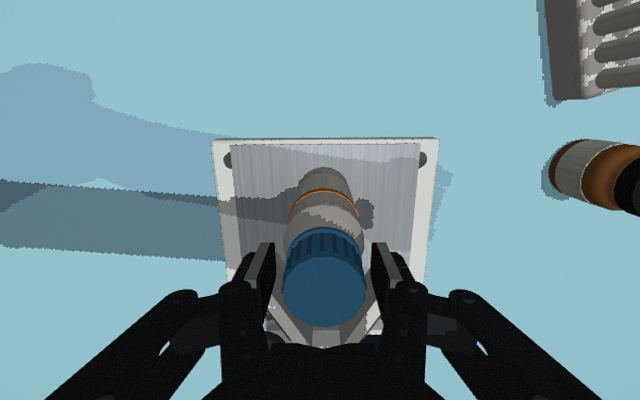

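The bottle stands upright on the bed, released. Now measuring the bottle position and refining the bed from this near-aligned view.

Run:
```python
from h import *
np.set_printoptions(precision=4,suppress=True)
o=bot.get_obs();w=cam("wrist")
cap=plane(w,324,291,.185); A=plane(w,213,139,.02);B=plane(w,438,138,.02)
print("cap",cap,A,B,np.linalg.norm(A-B)); m=(A+B)/2; v=(A-B)[:2]/np.linalg.norm(A-B); print(np.degrees(np.arctan2(v[1],v[0])),m)
dx=np.array([-v[1],v[0]]); print(dx)
dy=np.array([-dx[1],dx[0]])
print("nest",m[:2]+.17*dx,"cap local rel nest",(cap[:2]-m[:2])@dx-.17,(cap[:2]-m[:2])@dy)
N=np.array([.499,-.235]);print("vs guide-based nest", (cap[:2]-N)@dx,(cap[:2]-N)@dy)
```

```text
cap [ 0.5232 -0.1153  0.185 ] [ 0.4337 -0.0439  0.02  ] [ 0.6393 -0.0908  0.02  ] 0.21092419070049126
167.163228830836 [ 0.5365 -0.0673  0.02  ]
[-0.2222 -0.975 ]
nest [ 0.4987 -0.2331] cap local rel nest -0.12029961927423233 -0.002318192962055933
vs guide-based nest -0.12209626922250766 -0.002998486634823732
```

Nest is about (0.499, -0.234) and the bottle is at nest-relative (-0.121, -0.003). Both bed estimates agree to 2 mm. I'll retract upward, move to the front, tilt 35° and close the fingers for pushing.

Emit:
drive_tool(commands=[0.9, 0, 0, 0, 0, 0, 0, 0.9, 0, 0, -0.02, 0, 0, 0, 0.9, 0, 0, -0.05, 0, 0, 0, 0.9, 0.02, 0, -0.03, 0, 0, 0, 0.6, 0.03, 0, 0, 0, 0, 0, 0.2, 0.02, 0, 0, 0, -0.15, 0, 0, 0, 0, 0, 0, -0.15, 0, 0, 0, 0, 0, 0, -0.15, 0, 0, 0, 0, 0, 0, -0.16, 0, 0, 0, 0, 0, 0, 0, 0, 0, 0, 0, 0, 0, 0, 0])

```text
time: 20.85
eef_pos: [0.5396, -0.0473, 0.2737]
tool_rot: [2.105, 1.669, -0.659]
contact_force: [0.3, -0.1, 0.0]
width: -0.001
```

Run:
```python
from h import *
np.set_printoptions(precision=4,suppress=True)
o=bot.get_obs();Rm=R.from_rotvec(o["tool_rot"]).as_matrix();print(o["eef_pos"],o["contact_force"],o["width"],Rm)
dx=np.array([-.2234,-.9747]);dy=np.array([.9747,-.2234]);N=np.array([.499,-.234])
p=o["eef_pos"];print("rel nest",(p[:2]-N)@dx,(p[:2]-N)@dy)
T=np.array([*(N-.18*dx-.003*dy),.065]);print("to start: tool shift",Rm.T@(T-p))
print("dx in tool",Rm.T@np.array([*dx,0]))
w=cam("side"); crop(w,320,40,460,220,3.2,"s20.png")
c=cam("scene"); crop(c,130,80,330,300,2.7,"sc20.png")
```

```text
[ 0.5396 -0.0473  0.2737] [ 0.2818 -0.0716  0.0233] -0.0005721197948823292 [[ 0.1878  0.9737 -0.129 ]
 [ 0.7989 -0.2278 -0.5566]
 [-0.5714  0.0014 -0.8207]]
rel nest -0.1910995140468831 -0.002125701697520639
to start: tool shift [ 0.1101 -0.0011  0.1776]
dx in tool [-0.8206  0.0045  0.5714]
```

View pics/s20.png

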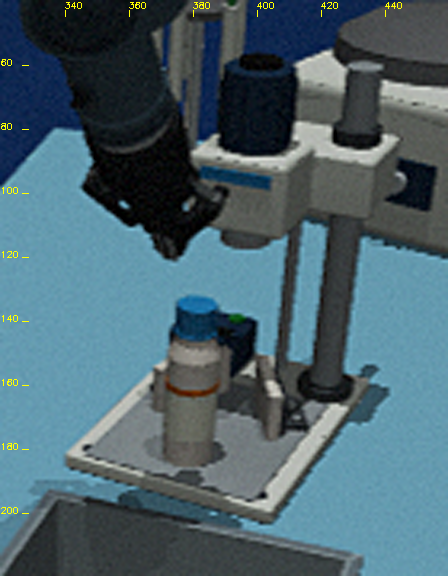

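View pics/sc20.png

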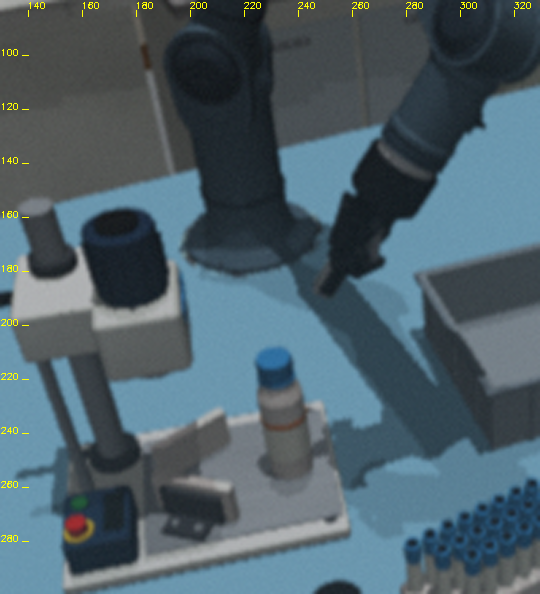

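Emit:
drive_tool(commands=[0, 0.0285, 0, 0.041, 0, 0, 0, 0, 0.0285, 0, 0.041, 0, 0, 0, 0, 0.0285, 0, 0.041, 0, 0, 0, 0, 0, 0, 0, 0, 0, 0])

```text
time: 21.45
eef_pos: [0.5364, -0.0481, 0.1209]
tool_rot: [2.104, 1.67, -0.671]
contact_force: [-0.3, -0.2, 0.0]
width: 0.003
```

Emit:
drive_tool(commands=[0, 0.017, 0, 0.024, 0, 0, 0, 0, 0.016, 0, 0.023, 0, 0, 0, 0, 0, 0, 0, 0, 0, 0])

```text
time: 21.82
eef_pos: [0.5397, -0.047, 0.0667]
tool_rot: [2.104, 1.669, -0.662]
contact_force: [-0.7, -0.2, 1.0]
width: -0.001
```

Run:
```python
from h import *
np.set_printoptions(precision=4,suppress=True)
o=bot.get_obs();p=o["eef_pos"];print(p,o["contact_force"])
dx=np.array([-.2234,-.9747]);dy=np.array([.9747,-.2234]);N=np.array([.499,-.234])
print("rel nest",(p[:2]-N)@dx,(p[:2]-N)@dy)
w=cam("side"); crop(w,320,40,460,220,3.2,"s21.png")
c=cam("wrist"); cv2.imwrite("pics/w21.png",c["img"][:,:,::-1])
```

```text
[ 0.5397 -0.047   0.0667] [-0.6666 -0.1795  0.9599]
rel nest -0.1913667192386427 -0.002122596729925082
```

View pics/s21.png

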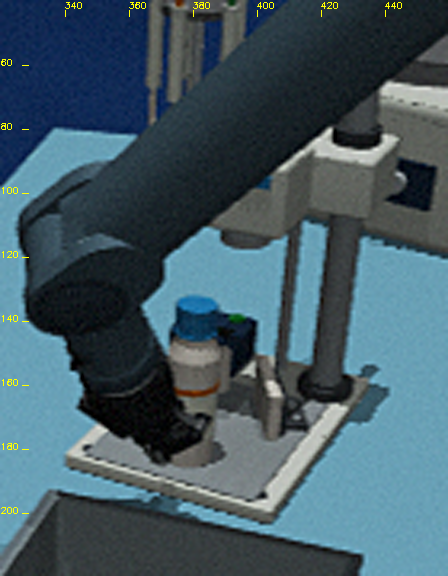

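View pics/w21.png

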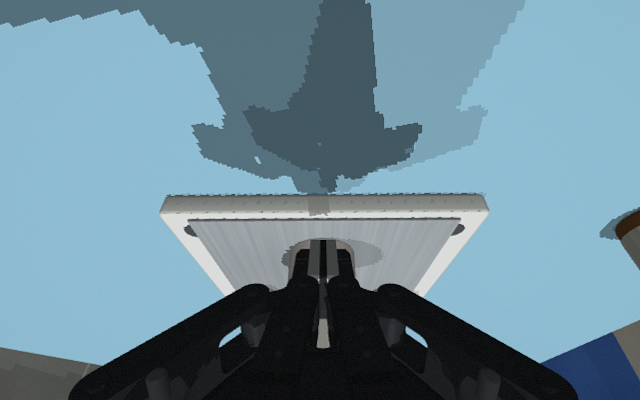

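Emit:
drive_tool(commands=[0, -0.0066, 0, 0.0046, 0, 0, 0, 0, -0.0066, 0, 0.0046, 0, 0, 0, 0, -0.0041, 0, 0.0029, 0, 0, 0, 0, -0.0041, 0, 0.0029, 0, 0, 0, 0, -0.0041, 0, 0.0029, 0, 0, 0, 0, -0.0041, 0, 0.0029, 0, 0, 0, 0, -0.0041, 0, 0.0029, 0, 0, 0, 0, 0, 0, 0, 0, 0, 0])

```text
time: 22.92
eef_pos: [0.5297, -0.0872, 0.0653]
tool_rot: [2.103, 1.67, -0.663]
contact_force: [-0.4, 0.0, -1.0]
width: 0.006
```

```bash
cat > st.py <<'E'
from h import *
import sys
np.set_printoptions(precision=4,suppress=True)
o=bot.get_obs();p=o["eef_pos"];print(p,o["contact_force"])
dx=np.array([-.2234,-.9747]);dy=np.array([.9747,-.2234]);N=np.array([.499,-.234])
print("rel nest",(p[:2]-N)@dx,(p[:2]-N)@dy)
n=sys.argv[1]
w=cam("side"); crop(w,320,40,460,220,3.2,f"s{n}.png")
c=cam("scene"); crop(c,130,130,290,300,3.4,f"sc{n}.png")
E
python3 st.py 22
```

```text
[ 0.5297 -0.0872  0.0653] [-0.3687  0.0013 -1.0417]
rel nest -0.14998697881449408 -0.0028426911523402954
```

View pics/s22.png

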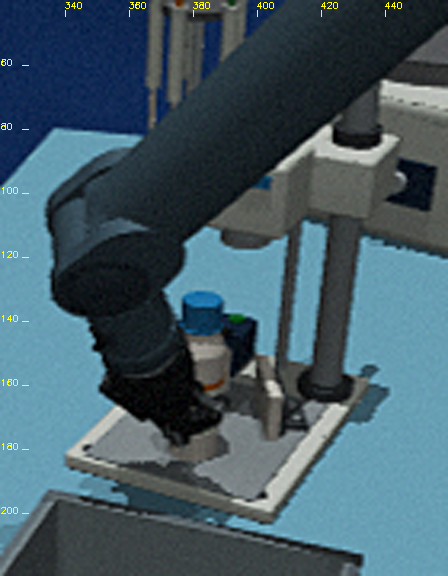

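View pics/sc22.png

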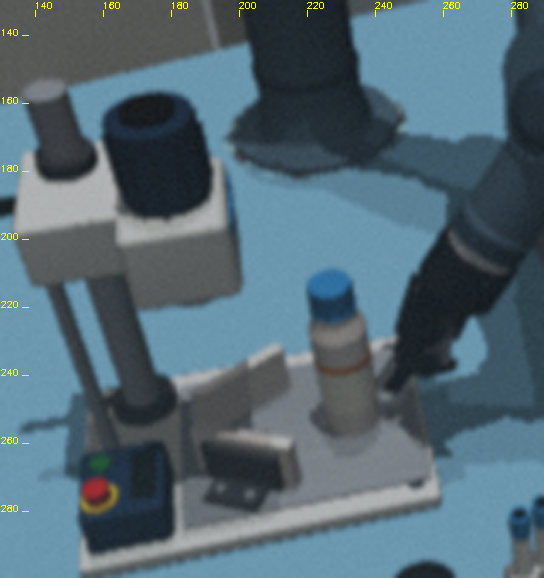

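Emit:
drive_tool(commands=[0, -0.005, 0, 0.0035, 0, 0, 0, 0, -0.0062, 0, 0.0043, 0, 0, 0, 0, -0.0062, 0, 0.0043, 0, 0, 0, 0, -0.0062, 0, 0.0043, 0, 0, 0, 0, -0.0062, 0, 0.0043, 0, 0, 0, 0, -0.0062, 0, 0.0043, 0, 0, 0, 0, -0.0062, 0, 0.0043, 0, 0, 0, 0, -0.0062, 0, 0.0043, 0, 0, 0, 0, -0.005, 0, 0.0035, 0, 0, 0, 0, -0.0041, 0, 0.0029, 0, 0, 0, 0, 0, 0, 0, 0, 0, 0])

```text
time: 24.4
eef_pos: [0.5139, -0.1553, 0.0655]
tool_rot: [2.103, 1.67, -0.663]
contact_force: [1.3, 0.4, 0.4]
width: -0.001
```

```bash
python3 st.py 23
```

```text
[ 0.5139 -0.1553  0.0655] [1.3188 0.3537 0.4439]
rel nest -0.08003434138872445 -0.003027556868721646
```

View pics/sc23.png

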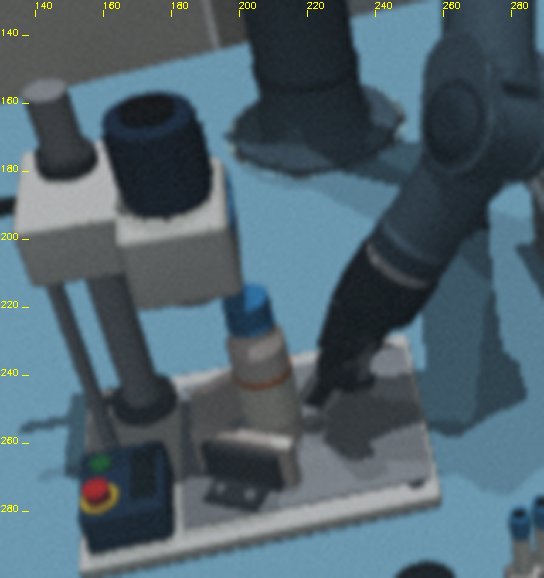

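View pics/s23.png

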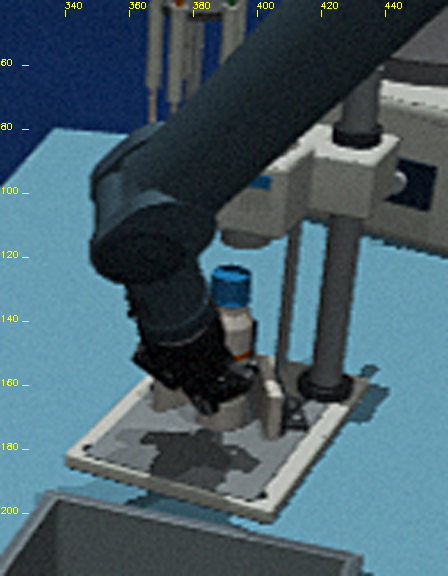

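Emit:
drive_tool(commands=[0, -0.0041, 0, 0.0029, 0, 0, 0, 0, -0.0041, 0, 0.0029, 0, 0, 0, 0, -0.0041, 0, 0.0029, 0, 0, 0, 0, -0.0041, 0, 0.0029, 0, 0, 0, 0, -0.0033, 0, 0.0023, 0, 0, 0, 0, 0, 0, 0, 0, 0, 0])

```text
time: 25.25
eef_pos: [0.5083, -0.1789, 0.0654]
tool_rot: [2.103, 1.669, -0.663]
contact_force: [-0.3, 1.2, 0.7]
width: -0.004
```

Emit:
drive_tool(commands=[0, -0.0025, 0, 0.0017, 0, 0, 0, 0, 0, 0, 0, 0, 0, 0])

```text
time: 25.5
eef_pos: [0.5081, -0.1813, 0.0653]
tool_rot: [2.103, 1.67, -0.662]
contact_force: [0.1, 0.5, 0.5]
width: 0.002
```

Emit:
drive_tool(commands=[0, -0.0025, 0, 0.0017, 0, 0, 0, 0, 0, 0, 0, 0, 0, 0])

```text
time: 25.75
eef_pos: [0.5073, -0.1843, 0.0654]
tool_rot: [2.103, 1.67, -0.662]
contact_force: [-0.1, 0.3, -1.1]
width: 0.001
```

Emit:
drive_tool(commands=[0, -0.0017, 0, 0.0011, 0, 0, 0, 0, 0, 0, 0, 0, 0, 0])

```text
time: 26.0
eef_pos: [0.5068, -0.1862, 0.0654]
tool_rot: [2.103, 1.67, -0.662]
contact_force: [0.1, -0.2, -0.4]
width: -0.001
```

Emit:
drive_tool(commands=[0, -0.0017, 0, 0.0011, 0, 0, 0, 0, 0, 0, 0, 0, 0, 0])

```text
time: 26.25
eef_pos: [0.507, -0.1878, 0.0655]
tool_rot: [2.102, 1.671, -0.661]
contact_force: [0.3, 1.9, 0.2]
width: 0.002
```

Emit:
drive_tool(commands=[0, -0.0017, 0, 0.0011, 0, 0, 0, 0, 0, 0, 0, 0, 0, 0])

```text
time: 26.5
eef_pos: [0.5072, -0.1894, 0.0656]
tool_rot: [2.102, 1.671, -0.659]
contact_force: [2.5, 2.5, -0.4]
width: -0.002
```

```bash
python3 st.py 24
```

```text
[ 0.5072 -0.1894  0.0656] [ 2.508   2.4943 -0.4169]
rel nest -0.04528403994894677 -0.0019267888199324746
```

View pics/sc24.png

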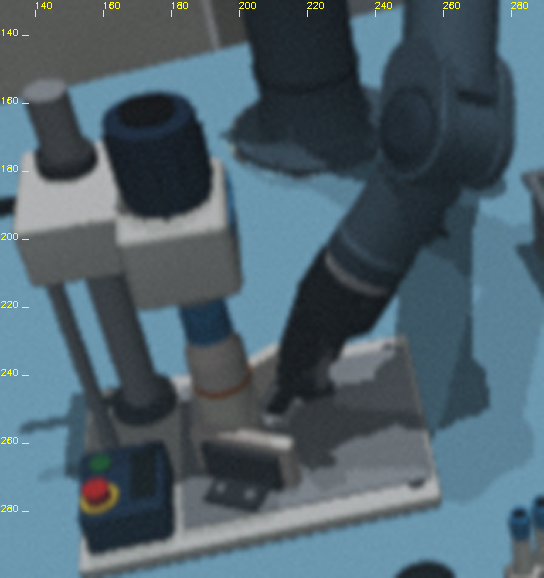

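View pics/s24.png

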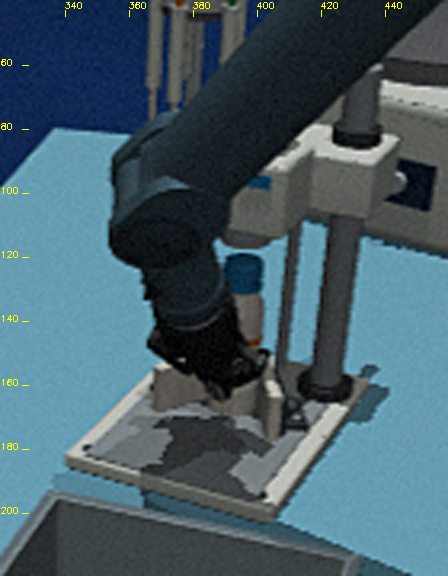

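Light contact with one guide is showing (force about +2.5, +2.5 N). I'll continue in small steps and watch for it to seat.

Emit:
drive_tool(commands=[0, -0.0012, 0.001, 0.0008, 0, 0, 0, 0, 0, 0, 0, 0, 0, 0])

```text
time: 26.85
eef_pos: [0.5073, -0.1914, 0.0657]
tool_rot: [2.102, 1.671, -0.661]
contact_force: [2.2, 2.6, -0.7]
width: -0.0
```

Emit:
drive_tool(commands=[0, -0.0012, 0.001, 0.0008, 0, 0, 0, 0, 0, 0, 0, 0, 0, 0])

```text
time: 27.1
eef_pos: [0.5074, -0.1921, 0.0653]
tool_rot: [2.103, 1.672, -0.662]
contact_force: [1.5, 5.2, 2.2]
width: -0.002
```

Emit:
drive_tool(commands=[0, -0.0012, 0, 0.0008, 0, 0, 0, 0, 0, 0, 0, 0, 0, 0])

```text
time: 27.35
eef_pos: [0.5074, -0.1923, 0.0652]
tool_rot: [2.104, 1.673, -0.66]
contact_force: [1.1, 8.2, 3.7]
width: -0.002
```

Emit:
drive_tool(commands=[0, -0.0012, 0, 0.0008, 0, 0, 0, 0, 0, 0, 0, 0, 0, 0])

```text
time: 27.6
eef_pos: [0.5074, -0.1924, 0.0652]
tool_rot: [2.104, 1.675, -0.659]
contact_force: [0.6, 11.8, 5.8]
width: 0.003
```

Emit:
drive_tool(commands=[0, -0.0012, 0, 0.0008, 0, 0, 0, 0, 0, 0, 0, 0, 0, 0])

```text
time: 27.85
eef_pos: [0.5075, -0.1926, 0.0651]
tool_rot: [2.104, 1.676, -0.658]
contact_force: [-0.9, 15.3, 9.2]
width: -0.001
```

```bash
python3 st.py 25
```

```text
[ 0.5075 -0.1926  0.0651] [-0.8792 15.3401  9.2335]
rel nest -0.04229225886446013 -0.0010047194630689725
```

View pics/sc25.png

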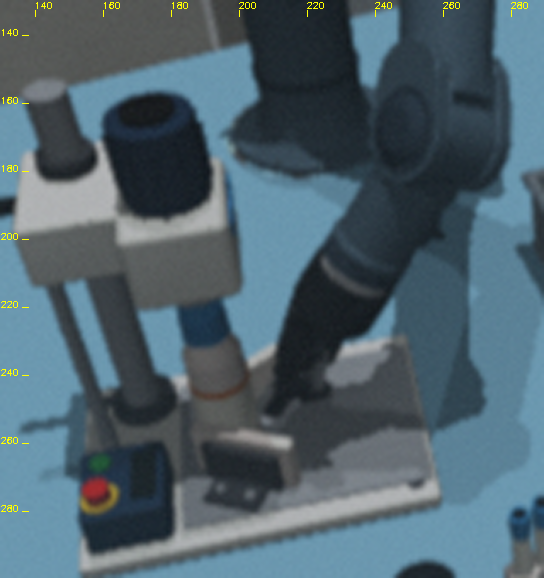

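A firm stop: 15 N with no further travel, and little side force. I'll back the fingers off along the same line and look.

Emit:
drive_tool(commands=[0, 0.0025, 0, -0.0017, 0, 0, 0, 0, 0.0033, 0, -0.0023, 0, 0, 0, 0, 0.0041, 0, -0.0029, 0, 0, 0, 0, 0.0082, 0, -0.0057, 0, 0, 0, 0, 0.0164, 0, -0.0114, 0, 0, 0, 0, 0.0246, 0, -0.0171, 0, 0, 0, 0, 0.0246, 0, -0.0171, 0, 0, 0, 0, 0.0246, 0, -0.0171, 0, 0, 0, 0, 0, 0, 0, 0, 0, 0])

```text
time: 29.08
eef_pos: [0.5386, -0.0631, 0.0646]
tool_rot: [2.096, 1.68, -0.656]
contact_force: [0.2, -0.4, -0.1]
width: -0.0
```

```bash
python3 st.py 26; python3 -c "
from h import *
c=cam('wrist'); cv2.imwrite('pics/w26.png',c['img'][:,:,::-1])
w=cam('side'); crop(w,350,90,430,190,7,'s26b.png')"
```

```text
[ 0.5386 -0.0631  0.0646] [ 0.2163 -0.3882 -0.102 ]
rel nest -0.17538607915486898 0.0004668705056028348
```

View pics/s26b.png

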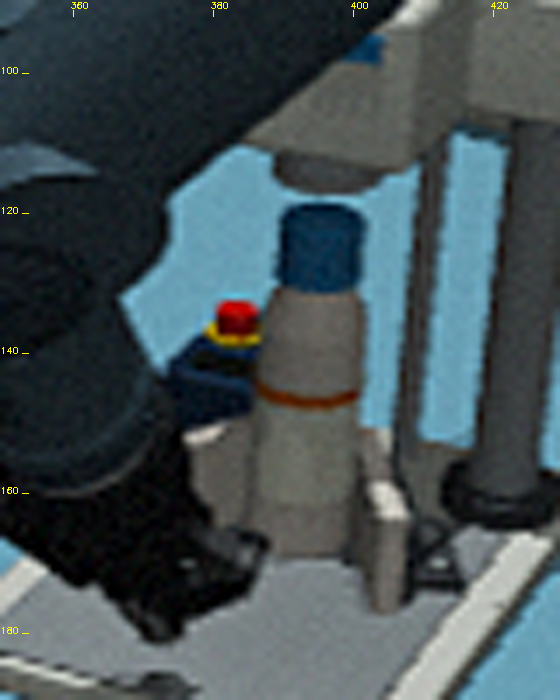

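View pics/sc26.png

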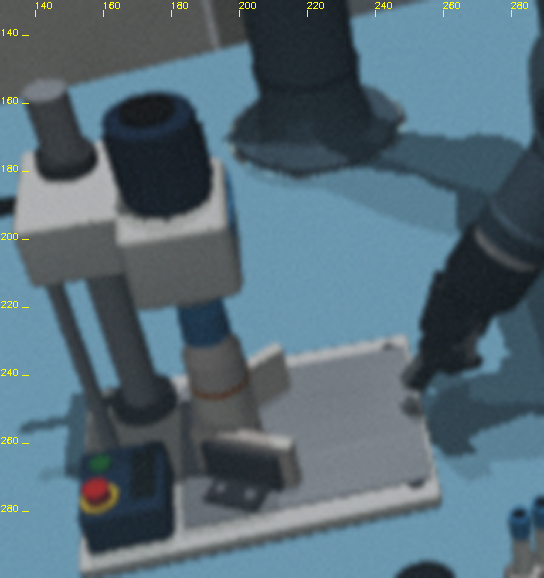

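View pics/w26.png

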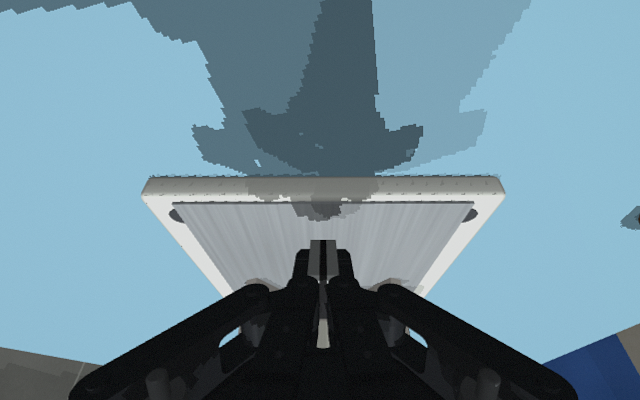

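Run:
```python
from h import *
np.set_printoptions(precision=4,suppress=True)
d=cam("side");s=cam("scene")
def mid(c,x0,x1,v):
    r=c["img"][v,x0:x1].astype(int); return r
dx=np.array([-.2234,-.9747]);dy=np.array([.9747,-.2234]);N=np.array([.499,-.234])
# orange band centre in both views
for c,b in ((d,(380,135,408,155)),(s,(180,225,210,255))):
    x0,y0,x1,y1=b; im=c["img"][y0:y1,x0:x1]; h=cv2.cvtColor(im,cv2.COLOR_RGB2HSV)
    m=(h[...,0]<18)&(h[...,1]>130)&(im[...,0]>60); ys,xs=np.where(m); 
    c["b"]=((xs.min()+xs.max()+1)/2+x0, (ys[(xs<=xs.min()+1)|(xs>=xs.max()-1)].mean())+y0+.5); print(c["b"],xs.min()+x0,xs.max()+x0)
P,e=tri(d,d["b"],s,s["b"]); print("band axis point",P,e,"rel nest",(P[:2]-N)@dx,(P[:2]-N)@dy)
# cap mid
for c,b in ((d,(380,115,408,135)),(s,(178,216,204,232))):
    x0,y0,x1,y1=b; im=c["img"][y0:y1,x0:x1]; h=cv2.cvtColor(im,cv2.COLOR_RGB2HSV)
    m=(h[...,0]>100)&(h[...,0]<116)&(h[...,1]>150)&(h[...,2]>50); n=cv2.connectedComponentsWithStats(m.astype(np.uint8));k=1+n[2][1:,4].argmax(); print("cap box",n[2][k]+[x0,y0,0,0,0])
a=np.array
for z in (.02,.1,.16,.205): print(z,np.round(proj(d,[*N,z]),1),np.round(proj(s,[*N,z]),1))
```

```text
(np.float64(391.0), np.float64(141.07142857142858)) 381 400Traceback (most recent call last):
  File "<stdin>", line 11, in <module>
    return umr_minimum(a, axis, None, out, keepdims, initial, where)
ValueError: zero-size array to reduction operation minimum which has no identity
```

Run:
```python
from h import *
np.set_printoptions(precision=4,suppress=True)
d=cam("side");s=cam("scene")
dx=np.array([-.2234,-.9747]);dy=np.array([.9747,-.2234]);N=np.array([.499,-.234])
crop(s,170,205,230,275,8,"scz.png"); crop(d,370,105,420,180,8,"sdz.png")
P,e=tri(d,(393.5,145.7),s,(194.4,243.5)); print("band",P,e,"rel nest",(P[:2]-N)@dx,(P[:2]-N)@dy)
for z in (.02,.1,.16,.205): print(z,np.round(proj(d,[*N,z]),1),np.round(proj(s,[*N,z]),1))
```

```text
band [ 0.501  -0.2368  0.0942] 0.004860431292652096 rel nest 0.0023140529950544963 0.002577753447410603
0.02 [391.7 166.4] [199.3 259.4]
0.1 [393.5 145.1] [194.2 240.8]
0.16 [395.  128.2] [190.1 225.8]
0.205 [396.1 115. ] [186.9 213.8]
```

View pics/scz.png

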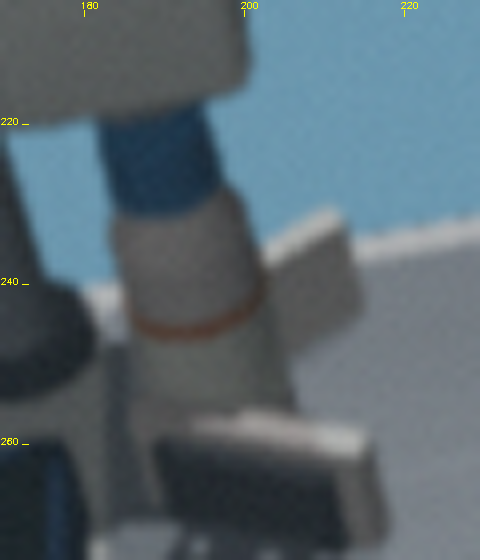

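View pics/sdz.png

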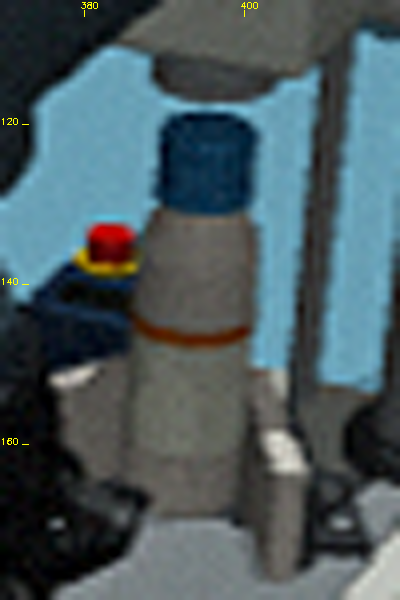

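The bottle axis triangulates to within about 3 mm of my nest estimate in both directions, which is at the measuring accuracy. It is upright, at rest under the chuck between both guides, and untouched. Handing in.

Run:
```python
from h import *
c=cam("scene"); crop(c,130,150,400,340,2.8,"final.png")
print(bot.get_obs()["time"]); print(bot.hand_in())
```

```text
29.525
the job is handed in; nothing more can be done
None
```

View pics/final.png

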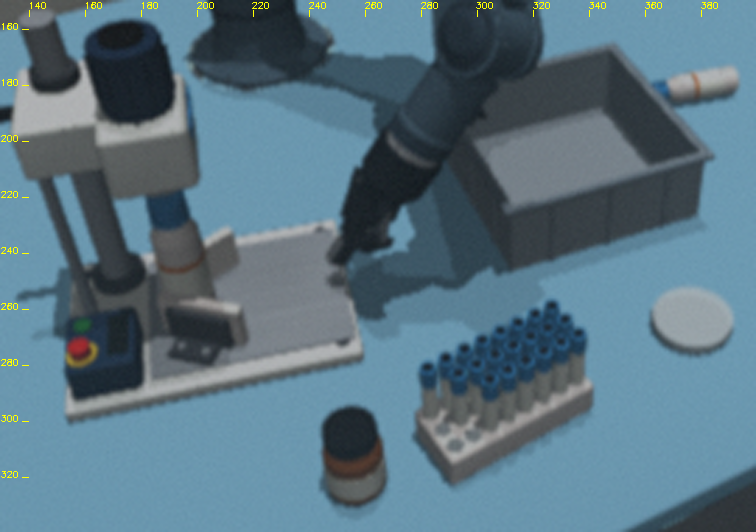

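The bottle is standing upright under the chuck between both guides, released, and the job is handed in at 29.5 s. No verdict was reported.

**What I did:**
- I pinched the cap lightly in the tote. My first pinch was too firm and lifted the bottle level, so I loosened it until the foot swung down.
- The bottle then stood free on the tote floor. I regripped it firmly and carried it upright over the rim.
- I set it down at the front of the bed until it touched, about 120 mm in front of the nest, and let go.
- With closed, tilted fingers I slid it back to a hard stop of about 15 N with little side force, which indicates it was touching both guides. Then I backed the fingers off.

**Last checks:**
- **Upright and free:** the views from two cameras show the bottle vertical and clear of the fingers.
- **Position:** the measured bottle axis came out 2.3 mm and 2.6 mm (along and across the bed) from my estimate of the nest. The two camera rays missed each other by about 5 mm. That is too coarse to prove the 4 mm limit, so I relied mainly on the hard stop.
- **Bystanders:** the tube rack, petri dish and amber jar look untouched in the final picture. I did not measure them.
- **Failed check:** an automatic search for the bottle's orange band failed, so I read those pixels by hand.

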